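Clear the penetrometer after a test

TASK

The penetration test is finished: first wind the hand-wheel one full turn clockwise so that the probe draws back from over the brass sample tin, and only then push the tin across the bench, without lifting or tipping it, until it sits wholly on the round steel cooling plate. Stand every used probe from the wooden rack in the steel soaking beaker, each leaning against the rim on the side of the pouring lip, the beaker staying upright. Leave the other things on the bench where they are.

Things in the scene. Friction and masses are not known exactly. Their poses are not given: they have to be found in the camera images.
- stand: Fixed penetrometer: grey foot and 275 mm column 285 mm from its origin along +x; level bar 175 mm up with a 68 mm dial (top 265 mm up) and, under it, a thin probe ending 60 mm above the bench. Origin: bench point under the probe at the start, centre of a flush white disc. Its head (bar, dial, probe) slides along its +x, away from the robot, 22 mm per rad of hand-wheel.
- wheel (a joint): Hand-wheel angle in rad: 0 at the start, grows clockwise seen from above, stop at 6.4 (a little over one full turn of 6.28); it cannot turn the other way from 0. Turns against 0.12 N m of friction, stays where it is left. It drives the penetrometer head.
- wheel_axis (a point): Centre of the hand-wheel's upper face: aluminium disc 140 mm across, level, its upper face 60 mm above the bench, on a round grey fixed unit, to the right of the robot. Vertical axis.
- crank (a point): Point on the axis of the wheel's black upright crank knob, 53 mm from the wheel's axis, 93 mm above the bench. The knob is 18 to 22 mm thick, stands from the wheel face (60 mm) up to 113 mm above the bench, and spins freely on its own axis, so a grip need not turn with the wheel.
- tin_center (a point): Centre, half-way up, of the brass sample tin with black filling: solid round, 100 mm across, 45 mm high, 0.4 to 0.75 kg, loose on the bench; starts under the probe. Too wide to grip; slides freely.
- cool_plate: Round steel cooling plate let into the bench, 136 mm across, flush (nothing to climb), with a darker edge; origin at its centre.
- rack: Fixed wooden rack 200 x 50 mm, 42 mm high, origin at the centre of its underside; four square holes in a row along its x axis, at x = -72, -24, 24 and 72 mm, 12 mm wide with their floor 8 mm above the bench. A hole may be empty.
- beaker: Tall round open steel soaking beaker, loose, 105 mm high, 96 mm across outside, wall 3 mm, inner floor 5 mm up; origin at the centre of its underside, z up. Its pouring lip sticks out 23 mm from the rim along its own +x axis, away from the robot and to its left.
- rod1_grip (a point): Probe 1 (None if absent): steel rod 8 mm thick, 190 mm long, 50 g, with a 15 mm thick, 40 mm long round aluminium handle at the top; this point is the middle of the handle, 20 mm below the top end and 170 mm above the foot. The z axis runs up the rod. Starts upright, loose in a hole of the rack.
- rod1_foot (a point): Foot (lower end) of probe 1 (None if absent).
- rod2_grip (a point): Probe 2 (None if absent): steel rod 8 mm thick, 190 mm long, 50 g, with a 15 mm thick, 40 mm long round aluminium handle at the top; this point is the middle of the handle, 20 mm below the top end and 170 mm above the foot. The z axis runs up the rod. Starts upright, loose in a hole of the rack.
- rod2_foot (a point): Foot (lower end) of probe 2 (None if absent).
- rod3_grip (a point): Probe 3 (None if absent): steel rod 8 mm thick, 190 mm long, 50 g, with a 15 mm thick, 40 mm long round aluminium handle at the top; this point is the middle of the handle, 20 mm below the top end and 170 mm above the foot. The z axis runs up the rod. Starts upright, loose in a hole of the rack.
- rod3_foot (a point): Foot (lower end) of probe 3 (None if absent).
- rod4_grip (a point): Probe 4 (None if absent): steel rod 8 mm thick, 190 mm long, 50 g, with a 15 mm thick, 40 mm long round aluminium handle at the top; this point is the middle of the handle, 20 mm below the top end and 170 mm above the foot. The z axis runs up the rod. Starts upright, loose in a hole of the rack.
- rod4_foot (a point): Foot (lower end) of probe 4 (None if absent).
- bottle_mid (a point): Bystander: amber bottle, 60 mm across, 160 mm high; a point at its middle. Leave alone.
- weight_mid (a point): Bystander: small brass weight, 36 mm across, 40 mm high; a point at its middle. Leave alone.
- stopwatch_mid (a point): Bystander: black stopwatch, 56 mm across, 14 mm high; a point at its middle. Leave alone.
- dish_mid (a point): Bystander: white dish, 90 mm across, 22 mm high; a point at its middle. Leave alone.
- driver_mid (a point): Bystander: screwdriver, 150 mm long, lying along its x axis; a point at its middle. Leave alone.
- jar_mid (a point): Bystander: white jar, 56 mm across, 70 mm high; a point at its middle. Leave alone.

How it is judged:
By the outcome, as a careful person would: the job done as asked, in the order asked, and still so for the second after the job is handed in, with the robot touching nothing.
Of rod1, rod2, rod3, rod4 only 3 to 4 are there at a start; the rules pass over those that are not, and their reading is None.
At some moment in a run one of tin may be knocked a few centimetres aside while the robot is not near it.
It also fails if it takes over 210 s, if anything falls off the work surface, if the arm or the gripper's body presses on something with over 40 N, if the wrist force passes 120 N, or if a joint passes its speed limit or range.

ROBOT

A 7-joint arm with a two-finger parallel gripper is mounted at the origin on the work surface. World frame = base frame: x ahead of the robot, y to its left, z up, the work surface at z = 0. Lengths are in mm, angles in rad, forces in N, time in s.
With the tool pointing down it reaches from about 400 to 875 mm from the base axis. Payload 4.4 kg.
Tool frame: the origin (TCP) lies at the very end of the fingers, on their centre line; the grasp point (between the pads) lies 19 mm behind it; z points along the fingers, y is the direction in which the jaws open and shut (so a half turn about z gives the same grasp; the last joint's range is limited). The gripper opens to 85 mm and grips with 20 to 120 N. Pads are 22 mm wide; open, the fingers measure 114 mm over their backs; the gripper's body (76 mm by 85 mm) begins 54 mm behind the grasp point. The pads swing forward as they close: fully open they stand 13 mm farther back than shut.
Start: joints at [1.119, 0.628, 0.038, 1.517, -0.027, 0.996, -0.02], TCP at [244.623, -602.227, 231.313] pointing down, gripper open.
Joint ranges: [-3.06, 3.06], [-0.37, 2.12], [-1.25, 1.32], [0.18, 2.47], [-1.1, 4.24], [0.23, 1.98], [-2.94, 2.94]. Speed limits (rad/s): [2.57, 2.57, 3.14, 3.14, 3.14, 3.14, 3.14].

INTERFACE

Orientations are given as [roll, pitch, yaw] about the fixed x, y, z axes, in that order (R = Rz(yaw) Ry(pitch) Rx(roll)).
In Python, from cell import ctrl gives the robot as it stands.
- The arm moves only by the shell command python3 -m crank 'ROWS' [OPENING]. ROWS is JSON, a list that holds one entry, the list of rows, each a list of 6 numbers: the shift along the tool's x, y, z in units of 30 mm (1.0 is 30 mm), then the turn, a rotation vector about the tool's x, y, z in units of 6 degrees (1.0 is 6 degrees). In form: [[[tx, ty, tz, rx, ry, rz], ...]]. A call has 1 to 12 rows; each row shifts and turns the pose as measured when the row begins, along the tool's axes as they then stand; what a row does not reach is not made up. A row lasts 1/12 s, in which the tool goes at most 41.7 mm and 7.16 degrees, less where a joint would pass 70% of its speed; a pose out of reach is approached as far as the arm can. A call is refused whole if a number of a shift passes 1 or a number of a turn 1, either way. A call with a gripper value outside its range is refused whole. OPENING is the gripper command: -1 is fully open, 1 is shut, values between are in proportion, set as the call begins (- or left out, the last holds). The fingers move at their own pace and stop on an object; the grip force is fixed at half the most. Time passes only in rows, so rows that do not move let the fingers close. It gives the time, the measured TCP pose, the force and the opening at its end, in the units of the state.
- ctrl.read_state(): the state, without advancing time (a new reading comes with each control period).
- ctrl.get_image(name): name is "scene" or "top" or "wrist"; returns a dict with "color" (400x640x3 uint8, red, green, blue), "depth" (400x640 float32, mm along the optical axis (not along the pixel's ray), 0 where there is no reading), "camera_matrix" (3x3 intrinsics, pixels), "R" (3x3) and "t" (3): a world point X has camera coordinates R X + t. Camera axes: x right, y down, z forward; pixel columns grow to the right and rows downward; lengths in mm; the calibration is good to about 2 mm. The wrist camera is an equidistant fisheye: a pixel r from the principal point sees the ray r / f radians off the axis. A picture is of the moment at which its call begins.
- ctrl.finish_job(): hands the job in, once; it reports no verdict.
Trained networks look in a picture, given as the dict that the camera call returned (one of the last four; its "shot" number tells which), for a name from the list of things; names that differ only in an ending like _2 or _b are one class to them, and where a whole thing is asked for, a point or a joint stands for the part that bears it (a point fixed in the world has none). Each returns a list of dicts, best first, with "conf" (0 to 1); they miss things now and then, are a little off and sometimes report something else, mostly with a low value. They report only what shows in the picture. A call takes as long as a camera call.
- ctrl.search_frame(query, picture): "extent" ([centre column, centre row, width, height] in pixels, round what is visible of it).
The state is a dict: "clock": time; "qpos": joint angles; "qd": joint speeds; "tau": joint torques, N m; "eef_pos": TCP position; "tool_rot": TCP orientation; "force": force on the tool from outside, world axes, zero at the start; "torque": the same for the moment, N m; "width": finger opening in mm.
Only numpy, scipy, OpenCV 4.12 (cv2) and the standard library are available. Lean on these libraries where they do the work, as an engineer would, in place of code of your own. Each camera call takes 0.05 s, during which the arm holds its last target. There are 200 camera calls.

## Working session

There is one attempt and no reset: what is moved stays moved. The work goes in short steps, Python scripts to look and compute and a shell command to move; the robot and the scene stay as the last step left them, time stands still between calls to the robot, and variables do not carry over. Pictures are saved under pics/ and viewed, about 12 in all and at most 16, crops included, and the job is handed in when it is done.

```bash
ls; mkdir -p pics
cat > h.py <<'E'
import numpy as np,cv2
from cell import ctrl
from scipy.spatial.transform import Rotation as Ro
def shot(n,f=None):
    p=ctrl.get_image(n)
    if f: cv2.imwrite('pics/'+f,cv2.cvtColor(p['color'],cv2.COLOR_RGB2BGR))
    return p
def cam(p): return np.array(p['camera_matrix']),np.array(p['R']),np.array(p['t']).ravel()
def ray(p,u,v,z):   # pixel -> world at height z (pinhole)
    K,R,t=cam(p); d=R.T@np.linalg.solve(K,[u,v,1.]); c=-R.T@t
    return c+d*(z-c[2])/d[2]
def cloud(p):
    K,R,t=cam(p); D=p['depth']; v,u=np.mgrid[:D.shape[0],:D.shape[1]]
    X=np.stack([(u-K[0,2])/K[0,0]*D,(v-K[1,2])/K[1,1]*D,D],-1)
    W=(X-t)@R; W[D==0]=np.nan; return W
def proj(p,X):
    K,R,t=cam(p); c=K@(R@np.array(X,float)+t); return c[:2]/c[2]
E
python3 - <<'E'
from h import *
s=ctrl.read_state(); print({k:np.round(v,3) for k,v in s.items()})
for n in('top','scene'):
    p=shot(n,n+'0.png'); K,R,t=cam(p); print(n,np.round(-R.T@t),np.round(K.ravel()),np.round(R,2).tolist())
    for q in ['stand','wheel','crank','tin_center','cool_plate','rack','beaker','rod1_grip','bottle_mid','weight_mid','stopwatch_mid','dish_mid','driver_mid','jar_mid']:
        for r in ctrl.search_frame(q,p)[:5]: 
            if r['conf']>.3: print(q,round(r['conf'],2),np.round(r['extent']))
E
```

```text
pics
{'clock': np.float64(0.0), 'qpos': array([ 1.119,  0.629,  0.038,  1.518, -0.027,  0.996, -0.02 ]), 'qd': array([-0.   , -0.002,  0.001,  0.001, -0.001, -0.001, -0.001]), 'tau': array([ 1.0000e-03, -5.6341e+01,  1.2260e+00, -1.9345e+01,  1.1000e-02,
        1.1000e-02,  0.0000e+00]), 'eef_pos': array([ 244.339, -601.64 ,  230.369]), 'tool_rot': array([-3.14 ,  0.   ,  0.386]), 'force': array([ 0.442, -0.623, -0.507]), 'torque': array([-0.046, -0.038,  0.008]), 'width': np.float64(85.467)}
top [ 311.  -19. 1282.] [427.   0. 319.   0. 427. 201.   0.   0.   1.] [[0.16, -0.99, 0.0], [-0.96, -0.15, -0.22], [0.21, 0.03, -0.98]]
stand 0.69 [379. 165.  69. 158.]
wheel 0.59 [449. 258.  54.  49.]
wheel 0.36 [343. 267.  15.  19.]
crank 0.96 [447. 261.  49.  50.]
crank 0.59 [383. 163.  68. 158.]
crank 0.59 [234. 249.  30.  30.]
crank 0.47 [203. 149.  21.  21.]
tin_center 0.62 [449. 259.  51.  49.]
tin_center 0.55 [375. 221.  34.  30.]
cool_plate 0.62 [293. 204.  42.  43.]
cool_plate 0.44 [183. 232.  20.  14.]
rack 0.73 [199. 214.  30.  73.]
rack 0.36 [180. 228.   4.   8.]
beaker 0.63 [239. 
[... 367 characters left out ...]
 0.   0.   1.] [[-0.83, 0.56, -0.01], [0.37, 0.54, -0.76], [-0.42, -0.63, -0.65]]
stand 0.68 [250. 205. 139. 142.]
wheel 0.6 [279. 152.  26.  25.]
tin_center 0.9 [297. 202.  30.  34.]
cool_plate 0.6 [338. 257.  42.  39.]
cool_plate 0.56 [460. 263.  19.  44.]
cool_plate 0.33 [279. 151.  25.  26.]
rack 0.59 [429. 309.  74.  66.]
beaker 0.86 [371. 290.  46.  56.]
rod1_grip 0.69 [461. 262.  21.  43.]
rod1_grip 0.55 [418. 295.  14.  44.]
bottle_mid 0.74 [242. 164.  25.  39.]
weight_mid 0.61 [256. 196.  13.  12.]
stopwatch_mid 0.6 [347. 200.  24.  16.]
stopwatch_mid 0.36 [299. 200.  29.  32.]
dish_mid 0.96 [416. 261.  32.  21.]
driver_mid 0.6 [271. 282.  56.  26.]
jar_mid 0.7 [379. 360.  27.  36.]
```

View pics/top0.png

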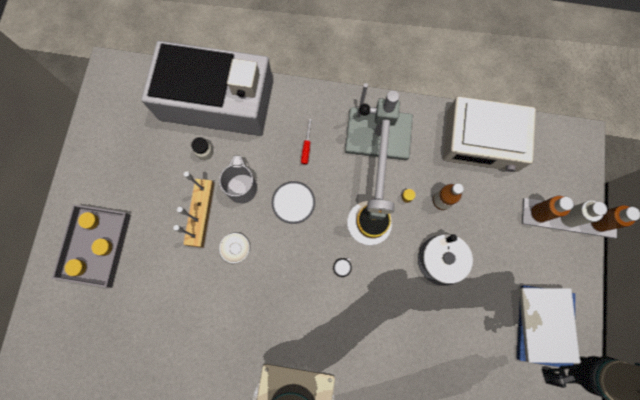

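View pics/scene0.png

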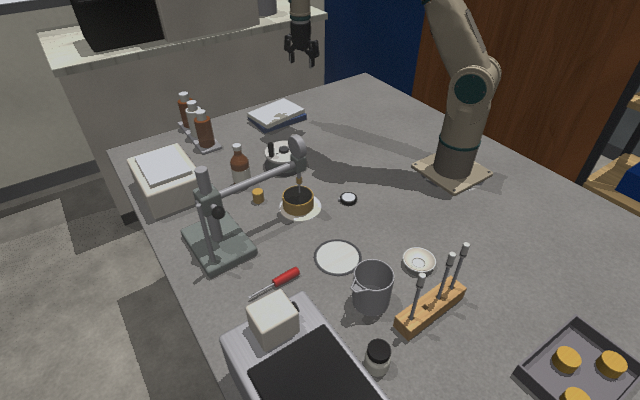

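The overview shows the wheel at top px (448,258), knob (451,238); tin (375,220) under the head, plate (293,202), beaker (237,180) with its lip at the top, and the rack (199,213) with 3 rods and the third hole from the far end empty.

Run:
```python
from h import *
p=shot('top'); W=cloud(p); q=shot('scene'); V=cloud(q)
def at(n,u,v,z): print(n,np.round(ray(p,u,v,z),1))
at('wheel',448,258,60);at('plate',293,202,0);at('knob',451,238,113);at('tin',375,221,45);at('beaker',237,180,105);at('rack',199,213,42)
def fit(n,c,r,zl,zh):
    for nm,w in(('top',W),('scn',V)):
        m=(np.hypot(w[...,0]-c[0],w[...,1]-c[1])<r)&(w[...,2]>zl)&(w[...,2]<zh); P=w[m]
        if len(P)<4: print(n,nm,len(P)); continue
        (cx,cy),rr=cv2.minEnclosingCircle(P[:,:2].astype(np.float32))
        print(n,nm,len(P),'mean',np.round(P.mean(0),1),'circ',round(cx,1),round(cy,1),round(rr,1),'z',np.round(np.percentile(P[:,2],[5,95]),1))
fit('wheel',ray(p,448,258,60),85,50,68)
fit('knob',ray(p,451,238,100),40,85,125)
fit('tin',ray(p,375,221,45),65,38,52)
fit('beaker',ray(p,237,180,105),85,95,115)
fit('dish',ray(p,235,247,20),65,10,40)
fit('jar',ray(p,201,147,70),50,50,90)
fit('stopw',ray(p,343,267,14),50,8,25)
# rods: handle tops around z~198
for nm,w in(('top',W),('scn',V)):
    c=ray(p,199,213,42); m=(np.hypot(w[...,0]-c[0],w[...,1]-c[1])<170)&(w[...,2]>160)&(w[...,2]<215)
    n,l,st,ce=cv2.connectedComponentsWithStats(m.astype(np.uint8))
    for i in range(1,n):
        if st[i,4]>2: P=w[l==i]; print('rod',nm,st[i,4],np.round(P.mean(0),1),P[:,2].max().round(),ce[i].round())
    m=(np.hypot(w[...,0]-c[0],w[...,1]-c[1])<130)&(w[...,2]>35)&(w[...,2]<50); P=w[m]
    print('rack',nm,[np.round(x,1) for x in cv2.minAreaRect(P[:,:2].astype(np.float32))],cv2.boxPoints(cv2.minAreaRect(P[:,:2].astype(np.float32))).round().tolist())
a=cv2.cvtColor(p['color'],cv2.COLOR_RGB2BGR);b=cv2.cvtColor(q['color'],cv2.COLOR_RGB2BGR)
x=cv2.resize(a[130:270,165:305],(400,400),interpolation=2);y=cv2.resize(a[180:300,335:485],(400,400*120//150),interpolation=2)
z=cv2.resize(b[230:345,320:480],(400,280),interpolation=2)
o=np.zeros((600,800,3),np.uint8);o[:400,:400]=x;o[:320,400:]=y;o[320:,400:]=z;cv2.imwrite('pics/c1.png',o)
```

```text
wheel [ 471.  -370.5   60. ]
plate [575.   99.3   0. ]
knob [ 520.1 -358.4  113. ]
tin [ 547.3 -152.6   45. ]
beaker [591.6 258.3 105. ]
rack [489.9 364.   42. ]
wheel top 1732 mean [ 467.7 -370.4   60. ] circ 471.0 -372.1 70.3 z [55.8 64.3]
wheel scn 376 mean [ 496.5 -367.2   60.8] circ 472.6 -372.3 73.7 z [55.8 64.3]
knob top 63 mean [ 522.6 -364.5  108. ] circ 523.6 -366.5 10.7 z [ 92.3 114.8]
knob scn 53 mean [ 529.1 -361.7  103.6] circ 526.0 -365.0 10.9 z [ 88.4 115.9]
tin top 609 mean [ 538.9 -146.8   45.3] circ 551.1 -148.8 49.7 z [40.8 49.2]
tin scn 540 mean [ 557.4 -143.9   46. ] circ 552.7 -147.0 52.5 z [41.4 49. ]
beaker top 265 mean [612.1 264.8 103.6] circ 602.2 265.0 59.3 z [ 96.7 109.4]
beaker scn 419 mean [607.6 265.6 103.2] circ 607.4 261.6 60.1 z [ 96.1 109. ]
dish top 488 mean [408.5 246.8  17. ] circ 408.3 245.2 44.3 z [10.8 23.8]
dish scn 480 mean [403.5 240.4  16.8] circ 409.5 244.3 45.2 z [10.4 23.8]
jar top 235 mean [689.2 398.1  68.7] circ 690.2 400.9 26.2 z [60.4 73.2]
jar scn 489 mean [696.3 403.   68.8] circ 693.5 399.9 25.7 z [58.8 72.5]
stopw top 286 mean [402.2 -79.   14.2] circ 401.1 -70.7 38.7 z [ 9.2 18.6]
stopw scn 172 mean [407.4 -76.1  14.4] circ 405.5 -81.4 31.6 z [ 9.8 18.1]
rod top 54 [564.4 369.1 187.4] 201.0 [188. 175.]
rod top 54 [468.8 364.6 187.7] 201.0 [182. 210.]
rod top 52 [421.5 362.6 188.4] 201.0 [178. 228.]
rack top [array([498.1, 320.8]), array([203.5, 149. ]), np.float64(2.9)] [[393.0, 390.0], [400.0, 241.0], [603.0, 251.0], [596.0, 400.0]]
rod scn 109 [428.  367.2 182.9] 200.0 [464. 250.]
rod scn 110 [476.  369.5 183.8] 200.0 [450. 259.]
rod scn 118 [571.4 373.9 184.1] 200.0 [421. 280.]
rack scn [array([500.9, 320.9]), array([208.4, 147.3]), np.float64(2.6)] [[393.0, 390.0], [400.0, 243.0], [608.0, 252.0], [602.0, 399.0]]
```

View pics/c1.png

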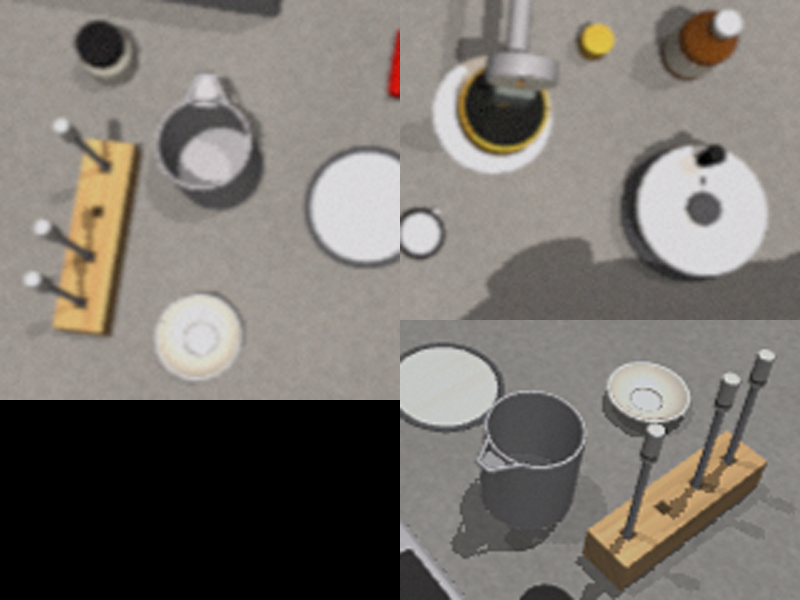

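```bash
cat >> h.py <<'E'
def need(x,y,z,yaw=None,rpy=None):   # shift in tool axes (units) and turn to reach a TCP pose; yaw deg, tool down
    s=ctrl.read_state(); R=Ro.from_euler('xyz',s['tool_rot']); 
    d=R.inv().apply(np.array([x,y,z])-s['eef_pos'])/30
    T=R if yaw is None and rpy is None else Ro.from_euler('xyz',rpy if rpy else [180,0,yaw],degrees=True)
    print('clk',round(float(s['clock']),2),'pos',np.round(s['eef_pos'],1),'rpy',np.degrees(s['tool_rot']).round(1),'F',np.round(s['force'],1),'w',round(float(s['width']),1),'q',np.round(s['qpos'],2),'\n shift',d.round(2),'turn',(np.degrees((R.inv()*T).as_rotvec())/6).round(2))
E
python3 -m crank '[[[0,0,0,0,0,0.92],[0,0,0,0,0,0.92],[0,0,0,0,0,0.92],[0,0,0,0,0,0.92],[0,0,0,0,0,0]]]' -1
python3 -m crank '[[[0.93,-0.79,0,0,0,0],[0.93,-0.79,0,0,0,0],[0.93,-0.79,0,0,0,0],[0.93,-0.79,0,0,0,0],[0.93,-0.79,0,0,0,0],[0.93,-0.79,0,0,0,0],[0.93,-0.79,0,0,0,0],[0.93,-0.79,0,0,0,0]]]'
python3 - <<'E'
from h import *
need(524.5,-366,130,0)
p=shot('top'); W=cloud(p)
m=(np.abs(W[...,0]-600)<90)&(np.abs(W[...,1]-258)<90)&(W[...,2]>99)&(W[...,2]<110);P=W[m][:,:2]
# rim circle fit, robust
from scipy.optimize import least_squares
r=least_squares(lambda a:np.hypot(P[:,0]-a[0],P[:,1]-a[1])-46.5,[593,260],loss='soft_l1',f_scale=2)
d=np.hypot(*(P-r.x).T);L=P[d>55]
print('beaker',r.x.round(1),len(P),'lip mean',L.mean(0).round(1),len(L),'yaw',np.degrees(np.arctan2(*(L.mean(0)-r.x)[::-1])).round(1))
E
```

```text
clock: 2.02
eef_pos: [244.5, -602.3, 231.4]
tool_rot: [-3.142, -0.001, -0.017]
force: [-0.0, 0.8, -0.5]
width: 85.6
clock: 2.68
eef_pos: [467.3, -419.0, 229.8]
tool_rot: [3.133, 0.006, -0.016]
force: [0.0, -0.7, 0.5]
width: 85.3
clk 2.68 pos [ 467.3 -419.   229.8] rpy [179.5   0.3  -0.9] F [ 0.  -0.7  0.5] w 85.3 q [ 0.58  0.6   0.16  1.59 -0.1   0.96 -0.82] 
 shift [ 1.9  -1.83  3.3 ] turn [ 0.08  0.06 -0.15]
beaker [595.1 261.5] 212 lip mean [654.4 270.7] 36 yaw 8.7
```

```bash
python3 -m crank '[[[0.95,-0.92,0,0,0,-0.15],[0.95,-0.92,0,0,0,0],[0,0,0.9,0,0,0],[0,0,0.9,0,0,0],[0,0,0.9,0,0,0],[0,0,0.6,0,0,0],[0,0,0,0,0,0]]]'
python3 - <<'E'
from h import *
need(524.5,-366,75,0)
p=shot('wrist'); cv2.imwrite('pics/w1.png',cv2.cvtColor(p['color'],cv2.COLOR_RGB2BGR))
E
```

```text
clock: 3.32
eef_pos: [536.4, -355.2, 129.3]
tool_rot: [3.138, -0.011, 0.047]
force: [-1.2, 0.0, -0.4]
width: 85.6
clk 3.32 pos [ 536.4 -355.2  129.3] rpy [179.8  -0.6   2.7] F [-1.2  0.  -0.4] w 85.6 q [ 0.48  0.73  0.11  1.64 -0.12  0.76 -0.88] 
 shift [-0.43  0.33  1.81] turn [ 0.03 -0.11  0.45]
```

View pics/w1.png

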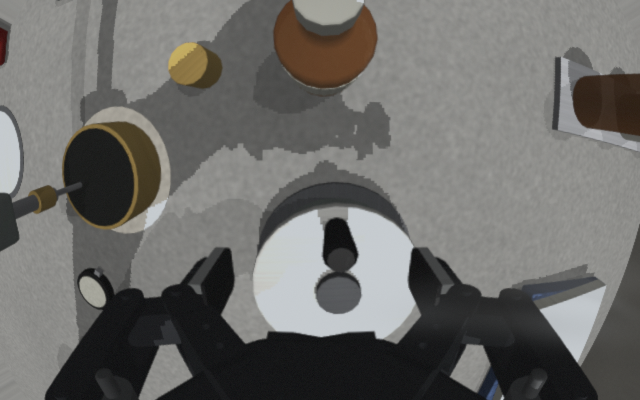

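Wrist view: the knob (338,255) stands between the open fingers, slightly right of the jaw centre (322), as the numbers say. Correct, descend and grip.

```bash
python3 -m crank '[[[-0.43,0.33,0,0,0,0.45],[0,0,0,0,0,0],[0,0,0.6,0,0,0],[0,0,0.6,0,0,0],[0,0,0.4,0,0,0],[0,0,0,0,0,0],[0,0,0,0,0,0]]]'
python3 - <<'E'
from h import *
need(524.5,-366,75,0)
E
```

```text
clock: 3.95
eef_pos: [525.5, -377.1, 91.7]
tool_rot: [3.126, -0.025, -0.009]
force: [0.2, -1.0, 0.1]
width: 85.4
clk 3.95 pos [ 525.5 -377.1   91.7] rpy [179.1  -1.4  -0.5] F [ 0.2 -1.   0.1] w 85.4 q [ 0.51  0.78  0.12  1.67 -0.13  0.67 -0.88] 
 shift [-0.05 -0.38  0.55] turn [ 0.15 -0.24 -0.09]
```

```bash
python3 -m crank '[[[0,-0.36,0,0.1,-0.2,-0.1],[0,0,0,0,0,0],[0,0,0.4,0,0,0],[0,0,0.2,0,0,0],[0,0,0,0,0,0],[0,0,0,0,0,0]]]'
python3 - <<'E'
from h import *
need(524.5,-366,75,0)
E
python3 -m crank '[[[0,0,0,0,0,0],[0,0,0,0,0,0],[0,0,0,0,0,0],[0,0,0,0,0,0],[0,0,0,0,0,0],[0,0,0,0,0,0],[0,0,0,0,0,0],[0,0,0,0,0,0],[0,0,0,0,0,0]]]' 1
python3 - <<'E'
from h import *
need(524.5,-366,75,0)
E
```

```text
clock: 4.45
eef_pos: [527.0, -370.2, 76.7]
tool_rot: [3.131, -0.01, -0.001]
force: [-0.2, 0.0, -0.1]
width: 85.2
clk 4.45 pos [ 527.  -370.2   76.7] rpy [ 1.794e+02 -6.000e-01 -1.000e-01] F [-0.2  0.  -0.1] w 85.2 q [ 0.5   0.8   0.12  1.67 -0.13  0.66 -0.89] 
 shift [-0.08 -0.14  0.05] turn [ 0.11 -0.1  -0.01]
clock: 5.2
eef_pos: [526.5, -370.5, 77.0]
tool_rot: [3.131, -0.01, -0.002]
force: [0.5, -0.0, 0.4]
width: 19.6
clk 5.2 pos [ 526.5 -370.5   77. ] rpy [ 1.794e+02 -6.000e-01 -1.000e-01] F [ 0.5 -0.   0.4] w 19.6 q [ 0.5   0.8   0.12  1.67 -0.13  0.66 -0.89] 
 shift [-0.07 -0.15  0.07] turn [ 0.1  -0.1  -0.02]
```

```bash
cat >> h.py <<'E'
def ang():
    s=ctrl.read_state(); d=s['eef_pos'][:2]-np.array([471.7,-372]); print('angle',np.degrees(np.arctan2(d[1],d[0])).round(1),'r',np.hypot(*d).round(1),'F',np.round(s['force'],1),'z',s['eef_pos'][2].round(1),'rpy',np.degrees(s['tool_rot']).round(1))
E
python3 -m crank '[[[-0.06,0.46,0,0,0,0],[-0.18,0.42,0,0,0,0],[-0.28,0.36,0,0,0,0],[0,0,0,0,0,0]]]'
python3 -c "from h import *; ang()"
python3 -m crank '[[[0,0,0,0,0,0],[0,0,0,0,0,0]]]'
python3 -c "from h import *; ang()"
```

```text
clock: 5.53
eef_pos: [515.1, -405.4, 77.0]
tool_rot: [3.134, -0.016, 0.004]
force: [-3.9, -0.1, 2.1]
width: 19.5
angle -37.5 r 54.7 F [-3.9 -0.1  2.1] z 77.0 rpy [179.6  -0.9   0.2]
clock: 5.7
eef_pos: [514.5, -406.0, 77.0]
tool_rot: [3.135, -0.016, 0.002]
force: [0.4, 0.3, -1.3]
width: 19.6
angle -38.5 r 54.6 F [ 0.4  0.3 -1.3] z 77.0 rpy [ 1.796e+02 -9.000e-01  1.000e-01]
```

```bash
python3 -m crank '[[[-0.33,0.32,0,0,0,0],[-0.40,0.22,0,0,0,0],[-0.45,0.11,0,0,0,0],[-0.46,-0.01,0,0,0,0],[-0.44,-0.13,0,0,0,0],[-0.39,-0.24,0,0,0,0],[0,0,0,0,0,0],[0,0,0,0,0,0]]]'
python3 -c "from h import *; ang()"
```

```text
clock: 6.37
eef_pos: [444.7, -416.6, 77.1]
tool_rot: [3.127, -0.032, 0.007]
force: [4.5, -0.4, -2.5]
width: 20.0
angle -121.2 r 52.2 F [ 4.5 -0.4 -2.5] z 77.1 rpy [179.2  -1.8   0.4]
```

```bash
python3 -m crank '[[[-0.36,-0.29,0,0,0.2,0],[-0.27,-0.37,0,0,0,0],[-0.16,-0.43,0,0,0,0],[-0.05,-0.46,0,0,0,0],[0.07,-0.45,0,0,0,0],[0.19,-0.42,0,0,0,0],[0,0,0,0,0,0],[0,0,0,0,0,0]]]'
python3 -c "from h import *; ang()"
```

```text
clock: 7.03
eef_pos: [424.6, -354.2, 77.0]
tool_rot: [3.11, -0.053, 0.002]
force: [-0.2, -2.5, -0.6]
width: 19.2
angle 159.3 r 50.3 F [-0.2 -2.5 -0.6] z 77.0 rpy [ 1.782e+02 -3.000e+00  1.000e-01]
```

```bash
python3 -m crank '[[[0.22,-0.41,0,0.15,-0.25,0],[0.31,-0.34,0,0.15,-0.25,0],[0.39,-0.24,0,0,0,0],[0.44,-0.13,0,0,0,0],[0.46,-0.02,0,0,0,0],[0.45,0.10,0,0,0,0],[0,0,0,0,0,0],[0,0,0,0,0,0]]]'
python3 -c "from h import *; ang()"
```

```text
clock: 7.7
eef_pos: [485.4, -320.6, 76.9]
tool_rot: [-3.133, 0.022, -0.002]
force: [-2.8, 2.5, 2.9]
width: 19.8
angle 75.0 r 53.2 F [-2.8  2.5  2.9] z 76.9 rpy [-1.795e+02  1.200e+00 -1.000e-01]
```

```bash
python3 -m crank '[[[0.43,0.17,0,0,0,0],[0.37,0.28,0,0,0,0],[0.28,0.36,0,0,0,0],[0.18,0.38,0,0,0,0],[0,0,0,0,0,0],[0,0,0,0,0,0],[0,0,0,0,0,0]]]'
python3 -c "from h import *; ang()"
```

```text
clock: 8.28
eef_pos: [522.7, -354.0, 76.9]
tool_rot: [-3.127, 0.022, -0.001]
force: [1.7, 0.7, 0.3]
width: 19.6
angle 19.5 r 54.1 F [1.7 0.7 0.3] z 76.9 rpy [-1.792e+02  1.300e+00 -1.000e-01]
```

```bash
python3 -m crank '[[[0.07,0.23,0,0,0,0],[0.02,0.23,0,0,0,0],[0,0,0,0,0,0],[0,0,0,0,0,0],[0,0,0,0,0,0]]]'
python3 -c "from h import *; ang()
p=shot('top','t2.png');q=shot('scene','s2.png')
for n in 'ab':
    w=cloud(p) if n=='a' else cloud(q)
    m=(np.hypot(w[...,0]-524,w[...,1]+366)<30)&(w[...,2]>62)&(w[...,2]<75); print(m.sum())
    m=(np.abs(w[...,1]+155)<70)&(w[...,2]>190)&(w[...,2]<275)&(w[...,0]>480)&(w[...,0]<800);P=w[m];print(n,P.mean(0).round(1),np.percentile(P,[2,98],axis=0).round())"
```

```text
clock: 8.7
eef_pos: [525.6, -366.7, 76.9]
tool_rot: [-3.125, 0.022, -0.0]
force: [1.1, 1.3, 2.4]
width: 19.7
angle 5.7 r 54.2 F [1.1 1.3 2.4] z 76.9 rpy [-179.     1.2   -0. ]
7
a [ 684.4 -135.1  239.8] [[ 672. -166.  194.]
 [ 700. -105.  265.]]
45
b [ 697.7 -124.4  232.8] [[ 680. -161.  191.]
 [ 708. -103.  265.]]
```

View pics/s2.png

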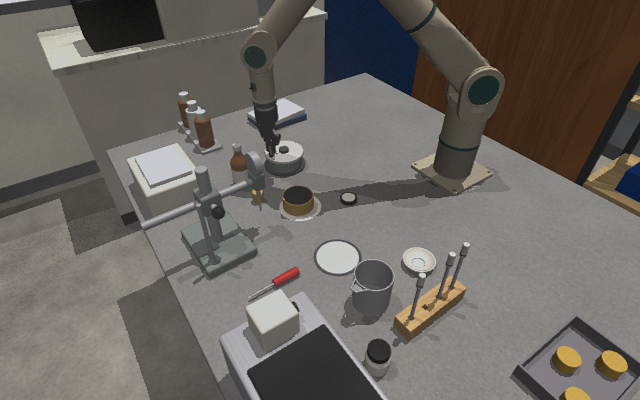

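The scene shows the head drawn back well clear of the tin (297,200). I'll nudge slightly further for margin (the stop is 6.7° past a full turn), then release.

```bash
python3 -m crank '[[[0,0.12,0,0,0,0],[0,0,0,0,0,0],[0,0,0,0,0,0]]]'
python3 -c "from h import *; ang()"
python3 -m crank '[[[0,0,0,0,0,0],[0,0,0,0,0,0],[0,0,0,0,0,0],[0,0,0,0,0,0],[0,0,0,0,0,0],[0,0,0,0,0,0]]]' -1
python3 -m crank '[[[0,0,-0.4,0,0,0],[0,0,-0.8,0,0,0],[0,0,-0.9,0,0,0],[0,0,-0.9,0,0,0],[0,0,-0.6,0,0,0],[0,0,0,0,0,0]]]'
python3 -m crank '[[[-0.8,0,0,0,0,0],[-0.8,0,0,0,0,0],[-0.8,0,0,0,0,0],[-0.6,0,0,0,0,0],[0,0,0,0,0,0],[0,0,0,0,0,0]]]'
python3 - <<'E'
from h import *
need(430,-366,180,84)
p=shot('top','t3.png'); q=shot('scene')
for n,im in(('top',p),('scn',q)):
    w=cloud(im)
    m=(np.hypot(w[...,0]-524,w[...,1]+368)<40)&(w[...,2]>85)&(w[...,2]<125);P=w[m]
    if len(P)>3: print('knob',n,cv2.minEnclosingCircle(P[:,:2].astype(np.float32)),P.mean(0).round(1))
    m=(np.hypot(w[...,0]-551,w[...,1]+149)<90)&(w[...,2]>38)&(w[...,2]<52);P=w[m]
    print('tin',n,cv2.minEnclosingCircle(P[:,:2].astype(np.float32)))
    a=0
E
```

```text
clock: 9.05
eef_pos: [525.8, -370.2, 77.0]
tool_rot: [-3.125, 0.021, 0.0]
force: [1.6, 3.2, 1.2]
width: 19.9
angle 1.9 r 54.1 F [1.6 3.2 1.2] z 77.0 rpy [-179.     1.2    0. ]
clock: 9.55
eef_pos: [520.6, -371.0, 75.3]
tool_rot: [-3.123, 0.03, -0.002]
force: [0.3, 0.7, 0.1]
width: 85.3
clock: 10.05
eef_pos: [522.5, -372.9, 189.7]
tool_rot: [-3.122, 0.034, -0.003]
force: [-0.3, -0.0, 0.2]
width: 85.2
clock: 10.55
eef_pos: [430.7, -371.9, 195.1]
tool_rot: [-3.124, 0.029, -0.0]
force: [-0.0, 0.1, -0.2]
width: 85.6
clk 10.55 pos [ 430.7 -371.9  195.1] rpy [-179.     1.7   -0. ] F [-0.   0.1 -0.2] w 85.6 q [ 0.56  0.58  0.16  1.76 -0.11  0.85 -0.81] 
 shift [-0.01 -0.19  0.51] turn [ -0.34   0.1  -14.  ]
knob top ((524.2066040039062, -369.73699951171875), 10.423551559448242) [ 522.8 -367.4  107.5]
tin top ((551.2128295898438, -149.30596923828125), 50.21412658691406)
knob scn ((527.710693359375, -367.1798400878906), 10.906936645507812) [ 528.8 -364.9  102.5]
tin scn ((554.418212890625, -149.55711364746094), 52.32315444946289)
```

```bash
python3 -m crank '[[[0,0,0,-0.17,0,-0.95],[0,0,0,-0.17,0,-0.95],[0,0,0,0,0,-0.95],[0,0,0,0,0,-0.95],[0,0,0,0,0,-0.95],[0,0,0,0,0,-0.95],[0,0,0,0,0,-0.95],[0,0,0,0,0,-0.95],[0,0,0,0,0,-0.95],[0,0,0,0,0,-0.95],[0,0,0,0,0,-0.95],[0,0,0,0,0,-0.95]]]' -0.53
python3 -m crank '[[[0,0,0,0,0,-0.95],[0,0,0,0,0,-0.95],[0,0,0,0,0,0],[0,0,0,0,0,0]]]'
python3 - <<'E'
from h import *
need(544,-239,100,84.8)
p=shot('top'); q=shot('scene')
print('plate',ray(p,293,202,0).round(1),ray(q,338,257,0).round(1))
for n,im,z in(('top',p,40),('scene',q,20)):
    for r in ctrl.search_frame('weight_mid',im)[:2]: print('weight',n,r['conf'],ray(im,*r['extent'][:2],z).round())
# plate ellipse from brightness
for im in(p,q):
    w=cloud(im); g=im['color'].min(-1)
    m=(g>170)&(np.hypot(w[...,0]-575,w[...,1]-99)<80)&(np.abs(w[...,2])<10);P=w[m]
    print('plate',m.sum(),cv2.minEnclosingCircle(P[:,:2].astype(np.float32)),P.mean(0).round(1))
E
```

```text
clock: 11.65
eef_pos: [450.0, -367.6, 191.6]
tool_rot: [-3.132, 0.022, 1.268]
force: [0.2, -0.1, 0.2]
width: 65.6
clock: 11.98
eef_pos: [455.6, -366.2, 190.3]
tool_rot: [-3.132, 0.017, 1.482]
force: [-1.2, -0.5, -0.5]
width: 64.9
clk 11.98 pos [ 455.6 -366.2  190.3] rpy [-179.4    1.    84.9] F [-1.2 -0.5 -0.5] w 64.9 q [ 0.78  0.59 -0.25  1.75  0.22  0.83  0.33] 
 shift [4.54 2.59 2.91] turn [-0.1   0.16  0.01]
plate [575.   99.3   0. ] [576.7  99.8   0. ]
weight top 0.62 [ 640. -240.   40.]
weight top 0.46 [613. 270.  40.]
weight scene 0.54 [ 651. -246.   20.]
plate 1159 ((575.8848266601562, 100.77526092529297), 60.765621185302734) [575.   99.5   1.3]
plate 1046 ((578.6612548828125, 97.56758880615234), 60.1651725769043) [579.1  99.3   2. ]
```

```bash
python3 -m crank '[[[0.75,0.43,0,0,0,0],[0.75,0.43,0,0,0,0],[0.75,0.43,0,0,0,0],[0.75,0.43,0,0,0,0],[0.65,0.36,0,0,0,0],[0.4,0.2,0,0,0,0],[0,0,0,0,0,0],[0,0,0,0,0,0]]]'
python3 -c "from h import *; need(544,-239,60,84.8)"
```

```text
clock: 12.85
eef_pos: [536.8, -249.5, 187.3]
tool_rot: [-3.131, 0.021, 1.468]
force: [0.0, -0.4, -0.3]
width: 65.2
clk 12.85 pos [ 536.8 -249.5  187.3] rpy [-179.4    1.2   84.1] F [ 0.  -0.4 -0.3] w 65.2 q [ 0.53  0.61 -0.24  1.72  0.21  0.84  0.08] 
 shift [0.46 0.25 4.23] turn [-0.11  0.2  -0.11]
```

```bash
python3 -m crank '[[[0.1,0.25,0.6,-0.1,0.2,0],[0,0,0.9,0,0,0],[0,0,0.9,0,0,0],[0,0,0.9,0,0,0],[0,0,0.9,0,0,0],[0,0,0.6,0,0,0],[0,0,0,0,0,0],[0,0,0,0,0,0]]]'
python3 -c "from h import *; need(544,-239,9,84.8)"
```

```text
clock: 13.52
eef_pos: [541.1, -262.0, 40.5]
tool_rot: [3.138, 0.01, 1.452]
force: [0.0, -0.4, -0.8]
width: 65.2
clk 13.52 pos [ 541.1 -262.    40.5] rpy [179.8   0.6  83.2] F [ 0.  -0.4 -0.8] w 65.2 q [ 0.51  0.82 -0.18  1.8   0.27  0.54  0.04] 
 shift [0.78 0.   1.04] turn [ 0.03  0.1  -0.27]
```

```bash
python3 -m crank '[[[0.2,0,0.5,0,0,-0.25],[0.2,0,0.3,0,0,0],[0,0,0.15,0,0,0],[0,0,0,0,0,0],[0,0,0,0,0,0]]]'
python3 - <<'E'
from h import *
need(572,50,9,84.8)
p=shot('top');q=shot('scene')
for im in(p,q):
    w=cloud(im); m=(np.hypot(w[...,0]-551,w[...,1]+149)<90)&(w[...,2]>38)&(w[...,2]<52)&(w[...,1]>-210);P=w[m]
    print('tin',cv2.minEnclosingCircle(P[:,:2].astype(np.float32)))
E
```

```text
clock: 13.93
eef_pos: [543.8, -255.3, 16.0]
tool_rot: [3.132, 0.015, 1.471]
force: [1.3, -0.6, -0.4]
width: 65.1
clk 13.93 pos [ 543.8 -255.3   16. ] rpy [179.5   0.9  84.3] F [ 1.3 -0.6 -0.4] w 65.1 q [ 0.49  0.85 -0.16  1.81  0.29  0.49  0.02] 
 shift [10.22 -0.07  0.08] turn [ 0.09  0.14 -0.08]
tin ((551.5014038085938, -149.19789123535156), 50.23986053466797)
tin ((554.79345703125, -149.7996063232422), 52.374717712402344)
```

```bash
python3 -m crank '[[[0.35,0,0.1,0.05,0.14,-0.08],[0.4,0,0,0,0,0],[0.4,0,0,0,0,0],[0.3,0,0,0,0,0],[0.3,0,0,0,0,0],[0.3,0,0,0,0,0],[0.3,0,0,0,0,0],[0.3,0,0,0,0,0],[0.3,0,0,0,0,0]]]'
python3 -c "from h import *; need(572,50,9,84.8)"
```

```text
clock: 14.78
eef_pos: [552.8, -163.8, 14.5]
tool_rot: [3.135, 0.005, 1.477]
force: [-0.4, -4.3, -1.1]
width: 65.5
clk 14.78 pos [ 552.8 -163.8   14.5] rpy [179.6   0.3  84.6] F [-0.4 -4.3 -1.1] w 65.5 q [ 0.33  0.84 -0.14  1.87  0.26  0.44 -0.1 ] 
 shift [ 7.16 -0.03  0.15] turn [ 0.06  0.05 -0.03]
```

```bash
python3 -m crank '[[[0.35,0,0.05,0,0,0],[0.35,0,0.05,0,0,0],[0.4,0,0,0,0,0],[0.4,0,0,0,0,0],[0.4,0,0,0,0,0],[0.4,0,0,0,0,0],[0.4,0,0,0,0,0],[0.4,0,0,0,0,0],[0.4,0,0,0,0,0],[0.3,0,0,0,0,0],[0.2,0,0,0,0,0],[0,0,0,0,0,0]]]'
python3 - <<'E'
from h import *
need(572,50,9,84.8)
q=shot('scene')
for im in(q,shot('top')):
    w=cloud(im); m=(np.abs(w[...,0]-575)<75)&(np.abs(w[...,1]-0)<160)&(w[...,2]>38)&(w[...,2]<50);P=w[m]
    print('tin',len(P),P.mean(0).round(1),np.percentile(P,[1,99],axis=0).round())
E
```

```text
clock: 15.78
eef_pos: [565.5, -46.1, 13.6]
tool_rot: [3.131, 0.023, 1.468]
force: [0.1, -3.0, 1.0]
width: 65.5
clk 15.78 pos [565.5 -46.1  13.6] rpy [179.4   1.3  84.1] F [ 0.1 -3.   1. ] w 65.5 q [ 0.07  0.83 -0.08  1.9   0.22  0.41 -0.29] 
 shift [ 3.21 -0.11  0.08] turn [ 0.1   0.22 -0.11]
tin 722 [573.9   4.7  45.8] [[524. -46.  38.]
 [619.  51.  50.]]
tin 45 [569.3  46.1  45.2] [[542.  42.  41.]
 [594.  51.  49.]]
```

```bash
python3 -m crank '[[[0.35,-0.02,0.05,0.1,0.2,-0.1],[0.4,-0.02,0,0,0,0],[0.4,-0.02,0,0,0,0],[0.4,-0.02,0,0,0,0],[0.4,-0.02,0,0,0,0],[0.35,-0.02,0,0,0,0],[0.3,0,0,0,0,0],[0.2,0,0,0,0,0],[0,0,0,0,0,0],[0,0,0,0,0,0]]]'
cat > tin.py <<'E'
from h import *
need(572,50,9,84.8)
for im in(shot('scene'),shot('top')):
    w=cloud(im); m=(np.abs(w[...,0]-575)<75)&(np.abs(w[...,1]-90)<85)&(w[...,2]>38)&(w[...,2]<50);P=w[m]
    print('tin',len(P),P.mean(0).round(1),np.percentile(P,[1,99],axis=0).round())
E
python3 tin.py
```

```text
clock: 16.72
eef_pos: [569.3, 24.3, 12.2]
tool_rot: [-3.14, 0.017, 1.461]
force: [0.3, -5.1, 1.4]
width: 65.5
clk 16.72 pos [569.3  24.3  12.2] rpy [-179.9    1.    83.7] F [ 0.3 -5.1  1.4] w 65.5 q [-0.05  0.84 -0.08  1.88  0.18  0.43 -0.38] 
 shift [ 0.86 -0.    0.09] turn [-0.02  0.16 -0.18]
tin 811 [578.   74.4  45.9] [[528.  23.  40.]
 [624. 122.  50.]]tin.py:5: RuntimeWarning: Mean of empty slice.
  print('tin',len(P),P.mean(0).round(1),np.percentile(P,[1,99],axis=0).round())
  ret = um.true_divide(
Traceback (most recent call last):
  File "tin.py", line 5, in <module>
    print('tin',len(P),P.mean(0).round(1),np.percentile(P,[1,99],axis=0).round())
                                          ~~~~~~~~~~~~~^^^^^^^^^^^^^^^^^
IndexError: index -1 is out of bounds for axis 0 with size 0
```

```bash
python3 -m crank '[[[0.3,-0.05,0,0,0,0],[0.3,-0.05,0,0,0,0],[0.25,0,0,0,0,0],[0.1,0,0,0,0,0],[0,0,0,0,0,0],[0,0,0,0,0,0]]]'
sed -i "s/for im in.*/for im in(shot('scene'),):/" tin.py; python3 tin.py
```

```text
clock: 17.32
eef_pos: [569.0, 44.9, 12.2]
tool_rot: [-3.139, 0.024, 1.452]
force: [0.7, -2.7, 2.6]
width: 65.1
clk 17.32 pos [569.   44.9  12.2] rpy [-179.9    1.4   83.2] F [ 0.7 -2.7  2.6] w 65.1 q [-0.1   0.84 -0.06  1.88  0.17  0.44 -0.42] 
 shift [0.18 0.08 0.1 ] turn [-0.03  0.23 -0.27]
tin 842 [578.4  95.   45.8] [[529.  46.  39.]
 [624. 142.  50.]]
```

```bash
python3 -m crank '[[[0.2,0,0,0,0,0],[0.03,0,0,0,0,0],[0,0,0,0,0,0],[0,0,0,0,0,0],[-0.4,0,0,0,0,0],[-0.5,0,0,0,0,0],[-0.6,0,0,0,0,0],[-0.5,0,-0.2,0,0,0],[0,0,-0.6,0,0,0],[0,0,-0.9,0,0,0],[0,0,-0.9,0,0,0],[0,0,-0.9,0,0,0]]]'
python3 -m crank '[[[0,0,-0.9,0,0,0],[0,0,-0.9,0,0,0],[0,0,-0.9,0,0,0],[0,0,-0.9,0,0,0],[0,0,-0.9,0,0,0],[0,0,-0.9,0,0,0],[0,0,-0.9,0,0,0],[0,0,-0.6,0,0,0],[0,0,0,0,0,0]]]' -1
python3 - <<'E'
from h import *
need(472.5,367,290,180)
p=shot('top');q=shot('scene','s4.png')
for im in(p,q):
    w=cloud(im); m=(np.hypot(w[...,0]-576,w[...,1]-99)<90)&(w[...,2]>38)&(w[...,2]<52);P=w[m]
    print('tin',cv2.minEnclosingCircle(P[:,:2].astype(np.float32)))
E
```

```text
clock: 18.37
eef_pos: [555.0, -8.0, 113.3]
tool_rot: [-3.12, 0.019, 1.454]
force: [0.9, -0.5, 0.2]
width: 65.4
clock: 19.12
eef_pos: [557.8, -3.9, 333.4]
tool_rot: [-3.123, 0.01, 1.46]
force: [0.0, -0.8, 0.4]
width: 85.5
clk 19.12 pos [557.8  -3.9 333.4] rpy [-178.9    0.5   83.6] F [ 0.  -0.8  0.4] w 85.5 q [ 0.07  0.41 -0.17  1.61  0.08  1.14 -0.24] 
 shift [11.99 -4.17  1.41] turn [ -0.21  -0.08 -16.06]
tin ((573.4237670898438, 97.93377685546875), 50.158660888671875)
tin ((576.4819946289062, 98.58759307861328), 51.23872756958008)
```

View pics/s4.png

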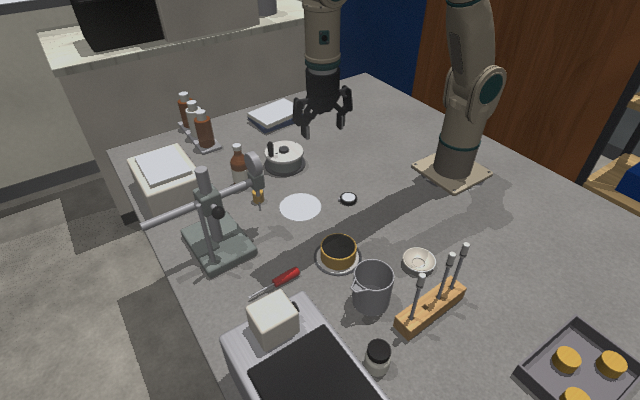

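Tin (338,250) sits on the plate, centred within ~3 mm; nothing else moved. Now the probes: rotate the tool to the lip-aligned yaw (188.7°).

```bash
python3 -m crank '[[[0,0,0,-0.1,-0.08,-1],[0,0,0,-0.1,0,-1],[0,0,0,0,0,-1],[0,0,0,0,0,-1],[0,0,0,0,0,-1],[0,0,0,0,0,-1],[0,0,0,0,0,-1],[0,0,0,0,0,-1],[0,0,0,0,0,-1],[0,0,0,0,0,-1],[0,0,0,0,0,-1],[0,0,0,0,0,-1]]]'
python3 -m crank '[[[0,0,0,0,0,-1],[0,0,0,0,0,-1],[0,0,0,0,0,-1],[0,0,0,0,0,-1],[0,0,0,0,0,-1],[0,0,0,0,0,-0.5],[0,0,0,0,0,0],[0,0,0,0,0,0]]]'
python3 -c "from h import *; need(424.7,365,300,188.7)"
```

```text
clock: 20.22
eef_pos: [541.7, -4.2, 306.3]
tool_rot: [-3.114, -0.039, 2.783]
force: [0.1, -0.5, 0.5]
width: 85.7
clock: 20.88
eef_pos: [531.6, -4.6, 290.5]
tool_rot: [3.129, -0.074, -2.884]
force: [0.5, 0.1, -0.6]
width: 85.2
clk 20.88 pos [531.6  -4.6 290.5] rpy [ 179.3   -4.3 -165.3] F [ 0.5  0.1 -0.6] w 85.2 q [ 0.38  0.49 -0.64  1.69  0.31  1.14  1.47] 
 shift [ 0.33 12.82 -0.13] turn [ 0.08 -0.72  1.  ]
```

```bash
python3 -m crank '[[[0,0.9,0,0,-0.35,0.5],[0,0.9,0,0,-0.35,0.5],[0,0.9,0,0,0,0],[0,0.9,0,0,0,0],[0,0.9,0,0,0,0],[0,0.9,0,0,0,0],[0,0.9,0,0,0,0],[0,0.9,0,0,0,0],[0,0.9,0,0,0,0],[0,0.7,0,0,0,0],[0,0.4,0,0,0,0],[0,0,0,0,0,0]]]'
python3 -c "from h import *; need(424.7,365,240,188.7)"
```

```text
clock: 21.88
eef_pos: [481.9, 275.8, 282.1]
tool_rot: [3.133, -0.017, -3.021]
force: [0.6, 0.7, -0.1]
width: 85.2
clk 21.88 pos [481.9 275.8 282.1] rpy [ 179.5   -1.  -173.1] F [ 0.6  0.7 -0.1] w 85.2 q [-0.15  0.5  -0.63  1.7   0.31  1.06  0.81] 
 shift [1.51 3.17 1.46] turn [ 0.09 -0.16 -0.3 ]
```

```bash
python3 -m crank '[[[0.4,0.8,0.2,0.09,-0.16,-0.3],[0.4,0.8,0.2,0,0,0],[0.4,0.8,0.2,0,0,0],[0.3,0.6,0.2,0,0,0],[0,0.1,0.1,0,0,0],[0,0,0,0,0,0],[0,0,0,0,0,0]]]'
python3 -c "from h import *; need(424.7,365,159,188.7)"
```

```text
clock: 22.47
eef_pos: [424.1, 356.4, 249.9]
tool_rot: [-3.133, -0.004, -3.001]
force: [-0.1, 0.0, -0.6]
width: 85.4
clk 22.47 pos [424.1 356.4 249.9] rpy [-179.5   -0.2 -171.9] F [-0.1  0.  -0.6] w 85.4 q [-0.35  0.53 -0.62  1.75  0.36  0.99  0.6 ] 
 shift [-0.07  0.31  3.03] turn [-0.09 -0.04 -0.11]
```

```bash
python3 -m crank '[[[-0.07,0.31,0.4,0,0,-0.1],[0,0,0.7,0,0,0],[0,0,0.7,0,0,0],[0,0,0.5,0,0,0],[0,0,0.3,0,0,0],[0,0,0,0,0,0],[0,0,0,0,0,0]]]'
python3 - <<'E'
from h import *
need(424.7,365,159,188.7)
shot('wrist','w5.png')
E
```

```text
clock: 23.05
eef_pos: [433.8, 359.4, 166.2]
tool_rot: [-3.13, 0.001, -3.004]
force: [-0.2, -0.5, -0.1]
width: 85.2
clk 23.05 pos [433.8 359.4 166.2] rpy [-179.3    0.  -172.1] F [-0.2 -0.5 -0.1] w 85.2 q [-0.39  0.64 -0.55  1.81  0.46  0.82  0.53] 
 shift [0.27 0.23 0.24] turn [-0.11  0.01 -0.14]
```

View pics/w5.png

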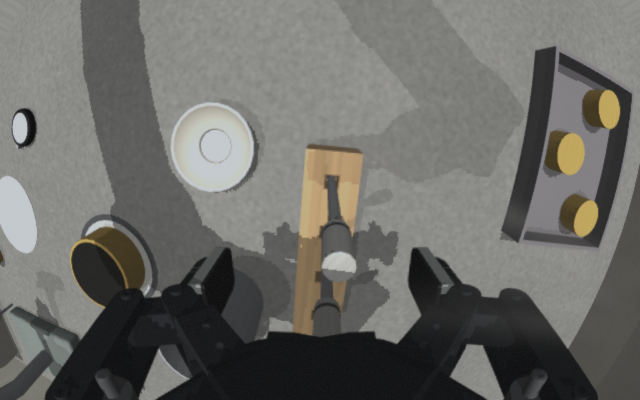

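Wrist view: rod A's handle (338,248) lies between the jaws, a bit forward and right of centre, agreeing with the remaining correction. Correct and grip.

```bash
python3 -m crank '[[[0.25,0.22,0.1,-0.1,0,-0.1],[0,0,0.1,0,0,0],[0,0,0,0,0,0],[0,0,0,0,0,0]]]'
python3 -c "from h import *; need(424.7,365,159,188.7)"
python3 -m crank '[[[0,0,0,0,0,0],[0,0,0,0,0,0],[0,0,0,0,0,0],[0,0,0,0,0,0],[0,0,0,0,0,0],[0,0,0,0,0,0],[0,0,0,0,0,0],[0,0,0,0,0,0],[0,0,0,0,0,0]]]' 1
python3 -c "from h import *; need(424.7,365,159,188.7)"
```

```text
clock: 23.43
eef_pos: [426.0, 366.7, 162.2]
tool_rot: [3.139, 0.005, -2.994]
force: [0.1, 0.1, 0.1]
width: 85.3
clk 23.43 pos [426.  366.7 162.2] rpy [ 179.8    0.3 -171.5] F [0.1 0.1 0.1] w 85.3 q [-0.4   0.64 -0.56  1.83  0.46  0.79  0.52] 
 shift [ 0.05 -0.05  0.11] turn [ 0.03  0.05 -0.04]
clock: 24.18
eef_pos: [426.8, 366.8, 163.8]
tool_rot: [3.138, 0.008, -2.994]
force: [0.1, -0.2, 0.2]
width: 13.8
clk 24.18 pos [426.8 366.8 163.8] rpy [ 179.8    0.4 -171.5] F [ 0.1 -0.2  0.2] w 13.8 q [-0.4   0.64 -0.56  1.83  0.46  0.79  0.52] 
 shift [ 0.08 -0.05  0.16] turn [ 0.03  0.07 -0.04]
```

```bash
cat >> h.py <<'E'
BK=np.array([595.1,261.5]); LY=np.radians(8.7); U=np.array([np.cos(LY),np.sin(LY),0]); Vv=np.array([-np.sin(LY),np.cos(LY),0])
def place(th,al,la,fz,L=156,bk=BK):
    t=np.radians(th); z=-U*np.sin(t)-np.array([0,0,np.cos(t)]); y=Vv; x=np.cross(y,z)
    T=Ro.from_matrix(np.stack([x,y,z],1)); F=np.r_[bk,fz]+al*U+la*Vv; P=F-L*z
    s=ctrl.read_state(); R=Ro.from_euler('xyz',s['tool_rot']); zz=R.as_matrix()[:,2]; fn=s['eef_pos']+L*zz
    g=fn-np.r_[bk,0]
    print('clk',round(float(s['clock']),1),'goal',P.round(1),'pos',np.round(s['eef_pos'],1),'shift',(R.inv().apply(P-s['eef_pos'])/30).round(2),'turn',(np.degrees((R.inv()*T).as_rotvec())/6).round(2),
     '\n foot al/la/z',(g@U).round(1),(g@Vv).round(1),fn[2].round(1),'tilt',np.degrees(np.arccos(-zz[2])).round(1),'F',np.round(s['force'],1),'w',round(float(s['width']),1),'q',np.round(s['qpos'],2))
E
python3 -m crank '[[[0,0,-0.4,0,0,0],[0,0,-0.7,0,0,0],[0,0,-0.8,0,0,0],[0,0,-0.8,0,0,0],[0,0,-0.8,0,0,0],[0,0,-0.7,0,0,0],[0,0,-0.4,0,0,0],[0,0,0,0,0,0],[0,0,0,0,0,0]]]'
python3 -c "from h import *; place(0,-10,-10,130)"
```

```text
clock: 24.93
eef_pos: [424.3, 367.2, 312.7]
tool_rot: [3.136, 0.007, -2.991]
force: [-0.3, -0.5, -0.7]
width: 13.5
clk 24.9 goal [586.7 250.1 286. ] pos [424.3 367.2 312.7] shift [-4.76 -4.68  0.89] turn [ 0.06  0.06 -0.01] 
 foot al/la/z -151.8 131.3 156.7 tilt 0.5 F [-0.3 -0.5 -0.7] w 13.5 q [-0.33  0.47 -0.65  1.66  0.31  1.11  0.65]
```

```bash
python3 -m crank '[[[0,-0.8,0,0,0,0],[-0.3,-0.8,0,0,0,0],[-0.7,-0.8,0,0,0,0],[-0.8,-0.8,0,0,0,0],[-0.8,-0.7,0,0,0,0],[-0.8,-0.4,0,0,0,0],[-0.7,-0.2,0,0,0,0],[-0.4,0,0,0,0,0],[0,0,0,0,0,0],[0,0,0,0,0,0]]]'
python3 -c "from h import *; place(29,-18,-10,130)"
```

```text
clock: 25.77
eef_pos: [578.4, 246.9, 301.9]
tool_rot: [3.141, -0.01, -2.984]
force: [-1.1, 0.2, -0.4]
width: 13.5
clk 25.8 goal [653.6 260.3 266.4] pos [578.4 246.9 301.9] shift [-2.56  0.05  1.16] turn [-0.    4.74  0.05] 
 foot al/la/z -20.2 -11.8 145.9 tilt 0.6 F [-1.1  0.2 -0.4] w 13.5 q [-0.09  0.6  -0.61  1.47  0.35  1.2   0.98]
```

```bash
python3 -m crank '[[[-0.5,0,0.1,0,0.9,0],[-0.5,0,0.05,0,0.9,0],[-0.5,0,0.0,0,0.9,0],[-0.5,0,0,0,0.9,0],[-0.5,0,0,0,0.9,0],[0,0,0,0,0.2,0],[0,0,0,0,0,0],[0,0,0,0,0,0]]]'
python3 -c "from h import *; place(29,-18,-10,130)"
```

```text
clock: 26.43
eef_pos: [634.1, 260.7, 265.3]
tool_rot: [-3.135, -0.544, -2.969]
force: [-0.1, -0.4, -1.3]
width: 13.7
clk 26.4 goal [653.6 260.3 266.4] pos [634.1 260.7 265.3] shift [-0.53 -0.13 -0.36] turn [-0.17 -0.36  0.18] 
 foot al/la/z -42.3 -9.5 131.9 tilt 31.2 F [-0.1 -0.4 -1.3] w 13.7 q [-0.31  1.06 -0.27  0.65  0.08  1.98  1.25]
```

```bash
python3 -m crank '[[[-0.5,-0.1,-0.3,-0.15,-0.36,0.15],[0,0,0,0,0,0],[0,0,0,0,0,0]]]'
python3 -c "from h import *; place(29,-18,-10,80)"
```

```text
clock: 26.68
eef_pos: [648.5, 263.7, 263.7]
tool_rot: [3.141, -0.512, -2.981]
force: [-0.1, -0.3, 0.0]
width: 13.3
clk 26.7 goal [653.6 260.3 216.4] pos [648.5 263.7 263.7] shift [-0.9  -0.14  1.3 ] turn [-0.03 -0.06  0.07] 
 foot al/la/z -23.4 -6.5 127.7 tilt 29.4 F [-0.1 -0.3  0. ] w 13.3 q [-0.3   1.07 -0.27  0.61  0.08  1.97  1.24]
```

```bash
python3 -m crank '[[[-0.4,-0.14,0.4,0,0,0],[-0.3,0,0.5,0,0,0],[-0.2,0,0.4,0,0,0],[0,0,0,0,0,0],[0,0,0,0,0,0]]]'
python3 -c "from h import *; place(29,-18,-10,45)"
```

```text
clock: 27.1
eef_pos: [650.9, 261.1, 216.7]
tool_rot: [3.134, -0.513, -2.973]
force: [-1.0, -0.4, 0.3]
width: 13.5
clk 27.1 goal [653.6 260.3 181.4] pos [650.9 261.1 216.7] shift [-0.65 -0.05  0.98] turn [-0.01 -0.07  0.14] 
 foot al/la/z -21.5 -9.0 80.8 tilt 29.4 F [-1.  -0.4  0.3] w 13.5 q [-0.29  1.09 -0.27  0.68  0.09  1.88  1.26]
```

```bash
python3 -m crank '[[[-0.3,-0.05,0.4,0,0,0.1],[-0.25,0,0.4,0,0,0],[-0.1,0,0.2,0,0,0],[0,0,0,0,0,0],[0,0,0,0,0,0]]]'
python3 -c "from h import *; place(29,-18,-10,12)"
```

```text
clock: 27.52
eef_pos: [653.4, 259.8, 178.5]
tool_rot: [3.14, -0.513, -2.985]
force: [0.4, 1.0, -0.2]
width: 13.0
clk 27.5 goal [653.6 260.3 148.4] pos [653.4 259.8 178.5] shift [-0.5   0.01  0.87] turn [-0.   -0.06  0.04] 
 foot al/la/z -19.1 -10.6 42.6 tilt 29.4 F [ 0.4  1.  -0.2] w 13.0 q [-0.29  1.12 -0.27  0.71  0.09  1.82  1.26]
```

```bash
python3 -m crank '[[[-0.2,0,0.3,0,0,0],[-0.15,0,0.3,0,0,0],[-0.1,0,0.15,0,0,0],[0,0,0,0,0,0],[0,0,0,0,0,0]]]'
python3 - <<'E'
from h import *
place(29,-18,-10,7); p=shot('scene'); shot('top')
a=cv2.cvtColor(p['color'],cv2.COLOR_RGB2BGR); cv2.imwrite('pics/s6.png',cv2.resize(a[190:350,290:490],(800,600*8//9)[:2],interpolation=2))
E
```

```text
clock: 27.93
eef_pos: [654.4, 260.3, 149.7]
tool_rot: [3.139, -0.512, -2.985]
force: [0.8, 0.3, -0.6]
width: 13.3
clk 27.9 goal [653.6 260.3 143.4] pos [654.4 260.3 149.7] shift [-0.08  0.    0.2 ] turn [-0.   -0.06  0.04] 
 foot al/la/z -18.0 -10.2 13.7 tilt 29.3 F [ 0.8  0.3 -0.6] w 13.3 q [-0.29  1.15 -0.27  0.74  0.1   1.77  1.26]
```

View pics/s6.png

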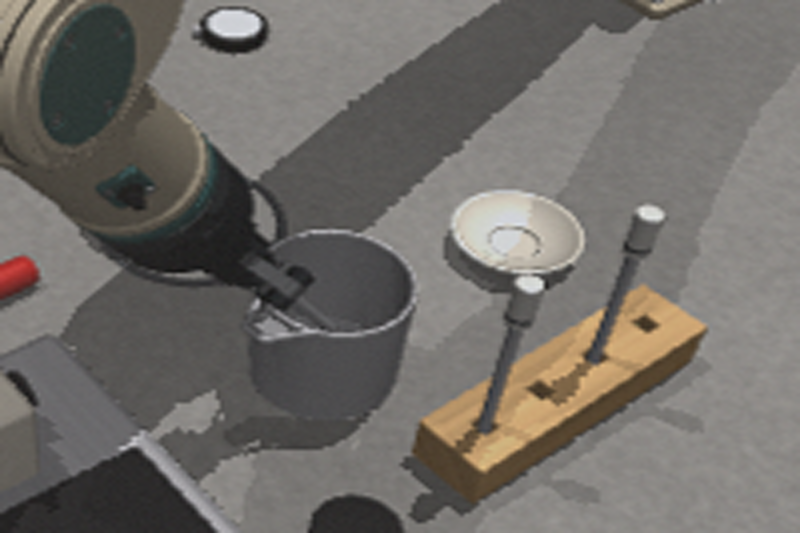

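The picture shows the rod (310,310) inside the beaker, leaning toward the lip (265,320), beaker upright. Set down, open part-way, withdraw along the tool axis.

```bash
python3 -m crank '[[[-0.06,0,0.12,0,0,0],[0,0,0.05,0,0,0],[0,0,0,0,0,0]]]'
python3 -c "from h import *; place(29,-18,-10,7)"
python3 -m crank '[[[0,0,0,0,0,0],[0,0,0,0,0,0],[0,0,0,0,0,0],[0,0,0,0,0,0],[0,0,0,0,0,0]]]' 0.2
python3 -m crank '[[[0,0,-0.3,0,0,0],[0,0,-0.5,0,0,0],[0,0,-0.7,0,0,0],[0,0,-0.8,0,0,0],[0,0,-0.8,0,0,0],[0,0,-0.5,0,0,0],[0,0,0,0,0,0]]]'
python3 - <<'E'
from h import *
place(0,0,0,7); p=shot('scene')
a=cv2.cvtColor(p['color'],cv2.COLOR_RGB2BGR); cv2.imwrite('pics/s7.png',cv2.resize(a[190:350,290:490],(800,533),interpolation=2))
E
```

```text
clock: 28.28
eef_pos: [654.1, 260.5, 145.4]
tool_rot: [3.139, -0.51, -2.985]
force: [0.3, 0.3, 0.3]
width: 13.7
clk 28.3 goal [653.6 260.3 143.4] pos [654.1 260.5 145.4] shift [-0.02 -0.    0.06] turn [ 0.   -0.03  0.04] 
 foot al/la/z -17.9 -9.9 9.2 tilt 29.2 F [0.3 0.3 0.3] w 13.7 q [-0.29  1.15 -0.27  0.74  0.1   1.76  1.26]
clock: 28.7
eef_pos: [654.3, 260.7, 146.6]
tool_rot: [3.138, -0.508, -2.984]
force: [-0.2, -0.5, 0.1]
width: 34.4
clock: 29.28
eef_pos: [683.5, 264.3, 229.4]
tool_rot: [3.124, -0.487, -2.977]
force: [0.2, 0.2, 0.5]
width: 34.0
clk 29.3 goal [595.1 261.5 163. ] pos [683.5 264.3 229.4] shift [1.54 0.33 3.33] turn [ 0.13 -4.65  0.08] 
 foot al/la/z 14.7 -8.8 91.6 tilt 27.9 F [0.2 0.2 0.5] w 34.0 q [-0.35  1.15 -0.02  0.48 -0.1   1.98  1.35]
```

View pics/s7.png

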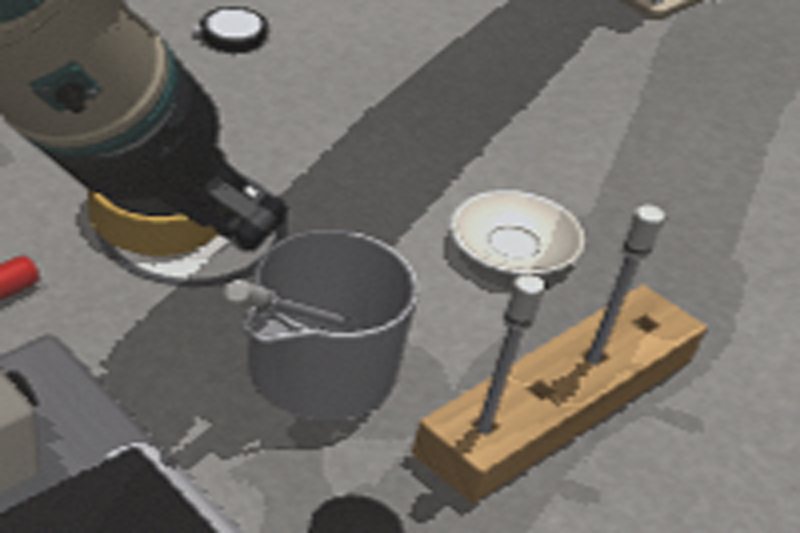

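Rod 1 (285,300) leans on the rim by the lip. The tin looks displaced on its plate – I'll measure once the arm is clear.

```bash
python3 -m crank '[[[0,0,-0.6,0,-0.8,0],[0,0,-0.6,0,-0.8,0],[0.2,0,-0.6,0,-0.8,0],[0.3,0,-0.5,0,-0.8,0],[0.5,0,0,0,-0.8,0],[0.5,0,0,0,-0.5,0],[0.5,0.3,0,0,0,0],[0.5,0.3,0,0,0,0],[0.4,0.2,0,0,0,0],[0,0,0,0,0,0],[0,0,0,0,0,0]]]' -1
python3 - <<'E'
from h import *
need(472.4,367,270,188.7)
p=shot('top');q=shot('scene')
for n,im in(('top',p),('scn',q)):
    w=cloud(im); m=(np.hypot(w[...,0]-576,w[...,1]-85)<110)&(w[...,2]>38)&(w[...,2]<52)&(w[...,1]<205);P=w[m]
    if len(P)>5: print('tin',len(P),cv2.minEnclosingCircle(P[:,:2].astype(np.float32)))
    c=(490,366); m=(np.hypot(w[...,0]-c[0],w[...,1]-c[1])<150)&(w[...,2]>160)&(w[...,2]<215)
    k,l,st,ce=cv2.connectedComponentsWithStats(m.astype(np.uint8))
    for i in range(1,k):
        if st[i,4]>20: P=w[l==i]; print('rod',n,st[i,4],np.round(P.mean(0),1))
    m=(np.hypot(w[...,0]-665,w[...,1]-262)<50)&(w[...,2]>118)&(w[...,2]<190);P=w[m]; print('rod1',n,P.mean(0).round(1) if len(P) else 0,len(P))
E
```

```text
clock: 30.25
eef_pos: [602.1, 276.0, 282.3]
tool_rot: [3.129, -0.034, -2.972]
force: [0.3, -0.3, 0.2]
width: 85.6
clk 30.25 pos [602.1 276.  282.3] rpy [ 179.3   -1.9 -170.3] F [ 0.3 -0.3  0.2] w 85.6 q [-0.46  0.62  0.    1.38 -0.03  1.17  1.29] 
 shift [3.73 3.71 0.58] turn [ 0.12 -0.32  0.17]
tin 851 ((586.627197265625, 74.1511001586914), 49.970394134521484)
rod1 top [649.6 259.4 133.5] 39
tin 801 ((589.4138793945312, 74.51512145996094), 51.121131896972656)
rod scn 110 [475.8 369.5 183.6]
rod scn 115 [571.4 374.  184.8]
rod1 scn [666.2 267.4 147. ] 78
```

The tin was indeed knocked to (588,74), ~28 mm off; I'll push it back after the probes. Next rod B.

```bash
python3 -m crank '[[[0.6,0.5,0,0.1,-0.3,0.15],[0.6,0.7,0,0,0,0],[0.7,0.7,0,0,0,0],[0.7,0.7,0,0,0,0],[0.6,0.6,0.1,0,0,0],[0.2,0.3,0.1,0,0,0],[0,0,0,0,0,0],[0,0,0,0,0,0]]]'
python3 -c "from h import *; need(472.4,367,240,188.7)"
```

```text
clock: 31.02
eef_pos: [493.4, 361.1, 270.1]
tool_rot: [-3.135, 0.001, -3.002]
force: [1.1, -0.3, -0.5]
width: 85.4
clk 31.02 pos [493.4 361.1 270.1] rpy [-179.6    0.  -172. ] F [ 1.1 -0.3 -0.5] w 85.4 q [-0.69  0.53  0.02  1.58 -0.    1.03  1.03] 
 shift [0.67 0.3  1.  ] turn [-0.07  0.01 -0.12]
```

```bash
python3 -m crank '[[[0.4,0.2,0.2,0,0,-0.12],[0.3,0.1,0.4,0,0,0],[0,0,0.6,0,0,0],[0,0,0.6,0,0,0],[0,0,0.5,0,0,0],[0,0,0.2,0,0,0],[0,0,0,0,0,0],[0,0,0,0,0,0]]]'
python3 -c "from h import *; need(472.4,367,159,188.7)"
```

```text
clock: 31.68
eef_pos: [490.2, 355.0, 192.0]
tool_rot: [-3.128, 0.013, -3.01]
force: [-0.5, -0.7, 0.5]
width: 85.7
clk 31.68 pos [490.2 355.  192. ] rpy [-179.2    0.7 -172.5] F [-0.5 -0.7  0.5] w 85.7 q [-0.7   0.6   0.02  1.7   0.01  0.84  1.02] 
 shift [0.55 0.49 1.09] turn [-0.13  0.12 -0.2 ]
```

```bash
python3 -m crank '[[[0.5,0.45,0.1,-0.1,0.1,-0.2],[0,0,0,0,0,0],[0.1,0.1,0.5,0,0,0],[0.1,0.05,0.3,0,0,0],[0,0,0.1,0,0,0],[0,0,0,0,0,0],[0,0,0,0,0,0]]]'
python3 -c "from h import *; need(472.4,367,159,188.7)"
```

```text
clock: 32.27
eef_pos: [470.2, 371.9, 165.3]
tool_rot: [3.14, 0.01, -2.99]
force: [0.1, -0.2, -0.3]
width: 85.9
clk 32.27 pos [470.2 371.9 165.3] rpy [ 179.9    0.6 -171.3] F [ 0.1 -0.2 -0.3] w 85.9 q [-0.72  0.63  0.    1.74  0.    0.76  1.  ] 
 shift [-0.05 -0.17  0.21] turn [0.01 0.09 0.  ]
```

```bash
python3 -m crank '[[[-0.05,-0.15,0.15,0,0.1,0],[0,0,0,0,0,0],[0,0,0,0,0,0],[0,0,0,0,0,0],[0,0,0,0,0,0],[0,0,0,0,0,0],[0,0,0,0,0,0],[0,0,0,0,0,0],[0,0,0,0,0,0],[0,0,0,0,0,0]]]' 1
python3 -c "from h import *; need(472.4,367,159,188.7)"
python3 -m crank '[[[0,0,-0.4,0,0,0],[0,0,-0.7,0,0,0],[0,0,-0.8,0,0,0],[0,0,-0.8,0,0,0],[0,0,-0.8,0,0,0],[0,0,-0.7,0,0,0],[0,0,-0.4,0,0,0],[0,0,0,0,0,0],[0,0,0,0,0,0]]]'
python3 -c "from h import *; place(0,-10,16,140)"
```

```text
clock: 33.1
eef_pos: [474.7, 367.2, 162.5]
tool_rot: [3.139, 0.002, -2.991]
force: [0.0, -0.4, -0.6]
width: 13.2
clk 33.1 pos [474.7 367.2 162.5] rpy [ 1.799e+02  1.000e-01 -1.714e+02] F [ 0.  -0.4 -0.6] w 13.2 q [-0.7   0.64  0.    1.73 -0.    0.77  1.02] 
 shift [0.08 0.   0.12] turn [ 0.02  0.02 -0.01]
clock: 33.85
eef_pos: [473.1, 366.7, 304.5]
tool_rot: [3.141, -0.002, -2.99]
force: [-0.0, -0.2, -0.2]
width: 13.5
clk 33.9 goal [582.8 275.8 296. ] pos [473.1 366.7 304.5] shift [-3.16 -3.55  0.28] turn [ 0.01 -0.02 -0.  ] 
 foot al/la/z -105.0 122.6 148.5 tilt 0.1 F [-0.  -0.2 -0.2] w 13.5 q [-0.71  0.48  0.01  1.57 -0.    1.09  1.02]
```

```bash
python3 -m crank '[[[0,-0.7,0,0,0,0],[-0.2,-0.7,0,0,0,0],[-0.5,-0.7,0,0,0,0],[-0.6,-0.6,0,0,0,0],[-0.6,-0.5,0,0,0,0],[-0.6,-0.2,0,0,0,0],[-0.4,0,0,0,0,0],[-0.2,0,0,0,0,0],[0,0,0,0,0,0],[0,0,0,0,0,0]]]'
python3 -c "from h import *; place(18,-12,20,140)"
python3 -m crank '[[[-0.5,0,0,0,0.9,0],[-0.5,0,0,0,0.9,0],[-0.5,0,0,0,0.9,0],[0,0,0,0,0.3,0],[0,0,0,0,0,0],[0,0,0,0,0,0]]]'
python3 -c "from h import *; place(18,-12,20,80)"
```

```text
clock: 34.68
eef_pos: [577.2, 274.5, 289.2]
tool_rot: [-3.135, -0.023, -2.985]
force: [-0.5, 0.4, 0.0]
width: 13.7
clk 34.7 goal [627.9 286.7 288.4] pos [577.2 274.5 289.2] shift [-1.73  0.14 -0.01] turn [-0.07  2.78  0.03] 
 foot al/la/z -19.4 14.5 133.2 tilt 1.4 F [-0.5  0.4  0. ] w 13.7 q [-0.5   0.57  0.02  1.45 -0.01  1.14  1.25]
clock: 35.18
eef_pos: [606.3, 282.6, 273.8]
tool_rot: [-3.132, -0.379, -2.978]
force: [-0.4, -0.7, 0.1]
width: 13.4
clk 35.2 goal [627.9 286.7 228.4] pos [606.3 282.6 273.8] shift [-1.24  0.03  1.14] turn [-0.13 -0.62  0.11] 
 foot al/la/z -43.5 17.0 128.9 tilt 21.7 F [-0.4 -0.7  0.1] w 13.4 q [-0.43  0.87 -0.    0.97 -0.09  1.68  1.31]
```

```bash
python3 -m crank '[[[-0.4,0,-0.1,-0.1,-0.3,0.1],[-0.3,0,-0.1,0,-0.3,0],[0,0,0,0,0,0],[0,0,0,0,0,0]]]'
python3 -c "from h import *; place(18,-12,20,70)"
```

```text
clock: 35.52
eef_pos: [623.6, 288.7, 274.1]
tool_rot: [-3.141, -0.313, -2.984]
force: [-0.2, 0.5, -0.2]
width: 13.7
clk 35.5 goal [627.9 286.7 218.4] pos [623.6 288.7 274.1] shift [-0.7  -0.08  1.73] turn [-0.03  0.01  0.05] 
 foot al/la/z -15.8 22.1 125.7 tilt 17.9 F [-0.2  0.5 -0.2] w 13.7 q [-0.43  0.85  0.    0.97 -0.08  1.62  1.31]
```

```bash
python3 -m crank '[[[-0.2,-0.05,0.4,0,0,0],[-0.2,0,0.5,0,0,0],[-0.2,0,0.5,0,0,0],[-0.1,0,0.3,0,0,0],[0,0,0,0,0,0],[0,0,0,0,0,0]]]'
python3 -c "from h import *; place(18,-12,20,35)"
```

```text
clock: 36.02
eef_pos: [624.6, 289.2, 219.7]
tool_rot: [3.14, -0.311, -2.979]
force: [0.2, -0.9, -0.5]
width: 13.4
clk 36.0 goal [627.9 286.7 183.4] pos [624.6 289.2 219.7] shift [-0.46 -0.1   1.12] turn [-0.02  0.03  0.1 ] 
 foot al/la/z -14.4 22.6 71.2 tilt 17.8 F [ 0.2 -0.9 -0.5] w 13.4 q [-0.43  0.89 -0.    1.04 -0.08  1.51  1.32]
```

```bash
python3 -m crank '[[[-0.2,-0.08,0.5,0,0,0.1],[-0.2,0,0.5,0,0,0],[-0.1,0,0.3,0,0,0],[0,0,0,0,0,0],[0,0,0,0,0,0]]]'
python3 -c "from h import *; place(18,-12,20,8)"
```

```text
clock: 36.43
eef_pos: [628.1, 288.1, 180.1]
tool_rot: [-3.141, -0.307, -2.989]
force: [-0.5, 1.1, -0.5]
width: 13.4
clk 36.4 goal [627.9 286.7 156.4] pos [628.1 288.1 180.1] shift [-0.22 -0.04  0.76] turn [-0.    0.07  0.  ] 
 foot al/la/z -10.4 21.2 31.3 tilt 17.6 F [-0.5  1.1 -0.5] w 13.4 q [-0.43  0.92 -0.    1.08 -0.08  1.43  1.32]
```

```bash
python3 -m crank '[[[-0.1,-0.04,0.4,0,0.2,0],[-0.05,0,0.35,0,0.2,0],[0,0,0.1,0,0,0],[0,0,0,0,0,0],[0,0,0,0,0,0]]]'
python3 -c "from h import *; place(18,-12,20,8)"
```

```text
clock: 36.85
eef_pos: [625.4, 286.6, 154.0]
tool_rot: [3.141, -0.35, -2.989]
force: [-0.5, -0.2, -0.2]
width: 13.4
clk 36.9 goal [627.9 286.7 156.4] pos [625.4 286.6 154. ] shift [-0.05 -0.01 -0.1 ] turn [ 0.   -0.34  0.01] 
 foot al/la/z -19.8 20.4 7.5 tilt 20.0 F [-0.5 -0.2 -0.2] w 13.4 q [-0.42  0.97 -0.01  1.06 -0.09  1.45  1.32]
```

```bash
python3 -m crank '[[[0,0,0,0,0,0],[0,0,0,0,0,0],[0,0,0,0,0,0],[0,0,0,0,0,0],[0,0,0,0,0,0]]]' 0.3
python3 -m crank '[[[0,0,-0.3,0,0,0],[0,0,-0.5,0,0,0],[0,0,-0.7,0,0,0],[0,0,-0.8,0,0,0],[0,0,-0.8,0,0,0],[0,0,-0.8,0,-0.5,0],[0,0,-0.6,0,-0.8,0],[0,0,-0.3,0,-0.8,0],[0.2,0,0,0,-0.8,0],[0.4,0,0,0,-0.4,0],[0.3,0,0,0,0,0],[0,0,0,0,0,0]]]'
python3 - <<'E'
from h import *
need(568,371.5,270,188.7); p=shot('scene');q=shot('top')
a=cv2.cvtColor(p['color'],cv2.COLOR_RGB2BGR); cv2.imwrite('pics/s8.png',cv2.resize(a[190:350,290:490],(800,533),interpolation=2))
for n,im in(('scn',p),('top',q)):
    w=cloud(im)
    m=(np.hypot(w[...,0]-560,w[...,1]-366)<60)&(w[...,2]>160)&(w[...,2]<200); print('C',n,w[m].mean(0).round(1),m.sum())
    m=(w[...,0]>600)&(w[...,0]<740)&(np.abs(w[...,1]-270)<70)&(w[...,2]>118)&(w[...,2]<190)
    k,l,st,ce=cv2.connectedComponentsWithStats(m.astype(np.uint8))
    for i in range(1,k):
        if st[i,4]>8:
            P=w[l==i]; g=P.mean(0)-np.r_[BK,0]; print('rod',n,st[i,4],P.mean(0).round(1),'al/la',(g@U).round(),(g@Vv).round())
E
```

```text
clock: 37.27
eef_pos: [625.9, 287.1, 155.6]
tool_rot: [3.14, -0.348, -2.989]
force: [-0.4, 0.1, -0.2]
width: 30.3
clock: 38.27
eef_pos: [650.4, 290.4, 307.7]
tool_rot: [3.137, 0.022, -2.99]
force: [0.5, 0.7, -0.5]
width: 30.2
clk 38.27 pos [650.4 290.4 307.7] rpy [ 179.7    1.3 -171.3] F [ 0.5  0.7 -0.5] w 30.2 q [-0.48  0.66  0.03  1.24 -0.02  1.22  1.28] 
 shift [2.33 3.08 1.22] turn [ 0.04  0.21 -0.  ]
C scn [571.4 373.9 184.3] 117
rod scn 136 [665.7 275.2 148.1] al/la 72.0 3.0
C top [nan nan nan] 0
rod top 161 [656.7 268.8 143.5] al/la 62.0 -2.0<stdin>:6: RuntimeWarning: Mean of empty slice.
  ret = um.true_divide(
```

View pics/s8.png

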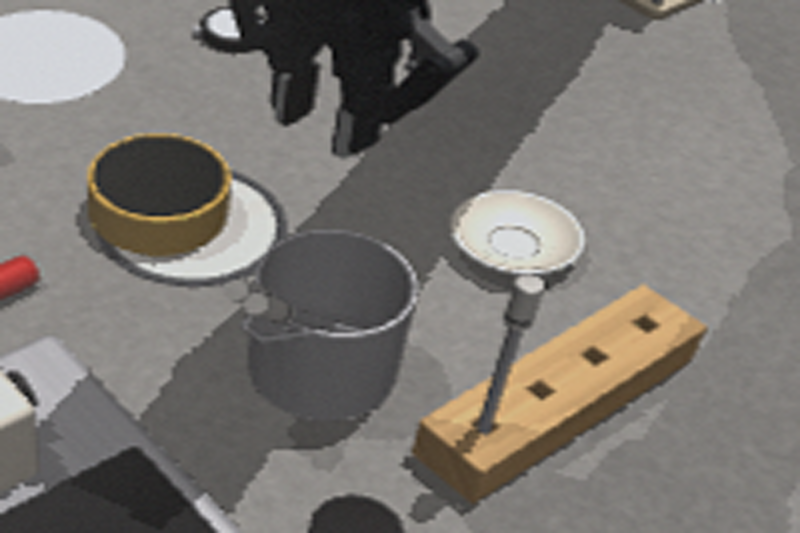

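Rods 1 and 2 both lean by the lip (255,300), beaker upright; the tin (160,190) is off its plate's centre as measured. Now rod C.

```bash
python3 -m crank '[[[0.4,0.6,0,0,0.2,0],[0.5,0.6,0,0,0,0],[0.5,0.6,0,0,0,0],[0.4,0.6,0.1,0,0,0],[0.3,0.5,0.2,0,0,0],[0.1,0.2,0.2,0,0,0],[0,0,0,0,0,0],[0,0,0,0,0,0]]]' -1
python3 -c "from h import *; need(568,371.5,240,188.7)"
```

```text
clock: 39.03
eef_pos: [581.3, 373.7, 287.6]
tool_rot: [-3.141, 0.003, -3.0]
force: [0.9, -0.7, 0.3]
width: 85.2
clk 39.03 pos [581.3 373.7 287.6] rpy [-180.     0.2 -171.9] F [ 0.9 -0.7  0.3] w 85.2 q [-0.63  0.65  0.03  1.32 -0.02  1.18  1.12] 
 shift [ 0.45 -0.01  1.58] turn [-0.    0.03 -0.1 ]
```

```bash
python3 -m crank '[[[0.3,0,0.3,0,0,-0.1],[0.3,0.1,0.6,0,0,0],[0.1,0.1,0.6,0,0,0],[0.1,0.1,0.5,0,0,0],[0,0,0.3,0,0,0],[0,0,0,0,0,0],[0,0,0,0,0,0]]]'
python3 -c "from h import *; need(568,371.5,160,188.7)"
```

```text
clock: 39.62
eef_pos: [568.5, 369.7, 216.3]
tool_rot: [-3.135, 0.011, -3.003]
force: [0.2, 0.3, 0.4]
width: 85.6
clk 39.62 pos [568.5 369.7 216.3] rpy [-179.6    0.6 -172.1] F [0.2 0.3 0.4] w 85.6 q [-0.64  0.68  0.03  1.45 -0.01  1.    1.1 ] 
 shift [0.03 0.07 1.88] turn [-0.06  0.1  -0.13]
```

```bash
python3 -m crank '[[[0.05,0.1,0.4,-0.06,0.1,-0.1],[0.1,0.1,0.5,0,0,0],[0.1,0.1,0.5,0,0,0],[0.05,0,0.3,0,0,0],[0,0,0.1,0,0,0],[0,0,0,0,0,0],[0,0,0,0,0,0]]]'
python3 -c "from h import *; need(568,371.5,160,188.7)"
```

```text
clock: 40.2
eef_pos: [565.4, 376.0, 162.7]
tool_rot: [3.138, 0.008, -2.996]
force: [0.5, 0.3, 0.6]
width: 85.0
clk 40.2 pos [565.4 376.  162.7] rpy [ 179.8    0.4 -171.7] F [0.5 0.3 0.6] w 85.0 q [-0.64  0.74  0.02  1.5  -0.02  0.89  1.1 ] 
 shift [-0.06 -0.16  0.09] turn [ 0.03  0.07 -0.06]
```

```bash
python3 -m crank '[[[-0.06,-0.15,0,0,0.07,0],[0,0,0,0,0,0],[0,0,0,0,0,0],[0,0,0,0,0,0],[0,0,0,0,0,0],[0,0,0,0,0,0],[0,0,0,0,0,0],[0,0,0,0,0,0],[0,0,0,0,0,0],[0,0,0,0,0,0]]]' 1
python3 -c "from h import *; need(568,371.5,160,188.7)"
python3 -m crank '[[[0,0,-0.4,0,0,0],[0,0,-0.7,0,0,0],[0,0,-0.8,0,0,0],[0,0,-0.8,0,0,0],[0,0,-0.8,0,0,0],[0,0,-0.7,0,0,0],[0,0,-0.4,0,0,0],[0,0,0,0,0,0],[0,0,0,0,0,0]]]'
python3 -c "from h import *; place(0,-16,22,140)"
```

```text
clock: 41.03
eef_pos: [570.6, 371.8, 166.4]
tool_rot: [3.136, 0.005, -2.997]
force: [-0.2, -0.0, -0.4]
width: 13.4
clk 41.03 pos [570.6 371.8 166.4] rpy [ 179.7    0.3 -171.7] F [-0.2 -0.  -0.4] w 13.4 q [-0.63  0.74  0.02  1.49 -0.02  0.9   1.11] 
 shift [0.09 0.   0.21] turn [ 0.05  0.05 -0.07]
clock: 41.78
eef_pos: [569.7, 370.9, 315.8]
tool_rot: [3.136, 0.007, -2.996]
force: [0.4, 0.2, -1.2]
width: 13.0
clk 41.8 goal [576.  280.8 296. ] pos [569.7 370.9 315.8] shift [ 0.23 -3.    0.64] turn [ 0.06  0.07 -0.06] 
 foot al/la/z -7.4 112.9 159.8 tilt 0.5 F [ 0.4  0.2 -1.2] w 13.0 q [-0.63  0.6   0.03  1.32 -0.02  1.21  1.11]
```

L is 158.4 here. Move over the beaker and tilt.

```bash
python3 -m crank '[[[0.05,-0.5,0,0,0,0],[0.05,-0.6,0,0,0,0],[0.05,-0.6,0,0,0,0],[0.05,-0.6,0,0,0,0],[0,-0.4,0,0,0,0],[0,-0.1,0,0,0,0],[0,0,0,0,0,0],[0,0,0,0,0,0]]]'
python3 -c "from h import *; place(18,-12,22,140,158)"
python3 -m crank '[[[-0.6,0,0,0,0.9,0],[-0.6,0,0,0,0.9,0],[-0.6,0,0,0,0.9,0],[-0.2,0,0,0,0.1,0],[0,0,0,0,0,0],[0,0,0,0,0,0]]]'
python3 -c "from h import *; place(18,-12,22,130,158)"
```

```text
clock: 42.45
eef_pos: [572.4, 276.1, 307.9]
tool_rot: [-3.141, -0.006, -2.997]
force: [0.8, 1.2, -0.8]
width: 13.2
clk 42.5 goal [628.2 288.8 290.3] pos [572.4 276.1 307.9] shift [-1.91  0.15  0.58] turn [ 0.01  2.95 -0.07] 
 foot al/la/z -21.2 17.8 149.9 tilt 0.3 F [ 0.8  1.2 -0.8] w 13.2 q [-0.51  0.54  0.03  1.45 -0.02  1.15  1.24]
clock: 42.95
eef_pos: [620.1, 288.3, 287.3]
tool_rot: [-3.141, -0.339, -2.986]
force: [-1.0, -0.1, -0.9]
width: 13.1
clk 43.0 goal [628.2 288.8 280.3] pos [620.1 288.3 287.3] shift [-0.33 -0.03  0.13] turn [-0.02 -0.24  0.03] 
 foot al/la/z -23.7 22.4 138.3 tilt 19.4 F [-1.  -0.1 -0.9] w 13.1 q [-0.43  0.86  0.01  0.93 -0.1   1.68  1.3 ]
```

```bash
python3 -m crank '[[[-0.3,0,0.2,0,-0.2,0],[-0.2,0,0.5,0,0,0],[-0.2,0,0.6,0,0,0],[-0.2,0,0.6,0,0,0],[-0.1,0,0.4,0,0,0],[0,0,0,0,0,0],[0,0,0,0,0,0]]]'
python3 -c "from h import *; place(18,-12,22,40,158)"
```

```text
clock: 43.53
eef_pos: [621.1, 296.9, 218.8]
tool_rot: [3.135, -0.305, -2.974]
force: [-0.9, 0.2, 0.7]
width: 13.1
clk 43.5 goal [628.2 288.8 190.3] pos [621.1 296.9 218.8] shift [-0.46 -0.31  0.85] turn [0.02 0.09 0.15] 
 foot al/la/z -16.3 31.4 68.1 tilt 17.5 F [-0.9  0.2  0.7] w 13.1 q [-0.44  0.88  0.    1.06 -0.09  1.49  1.32]
```

```bash
python3 -m crank '[[[-0.15,-0.3,0.1,0,0.05,0.15],[0,0,0,0,0,0],[-0.15,0,0.4,0,0,0],[-0.1,0,0.3,0,0,0],[0,0,0,0,0,0],[0,0,0,0,0,0]]]'
python3 -c "from h import *; place(18,-12,22,8,158)"
```

```text
clock: 44.03
eef_pos: [628.4, 289.5, 196.2]
tool_rot: [3.137, -0.301, -2.99]
force: [-0.3, 0.3, -0.3]
width: 13.5
clk 44.0 goal [628.2 288.8 158.3] pos [628.4 289.5 196.2] shift [-0.37 -0.03  1.21] turn [ 0.04  0.12 -0.  ] 
 foot al/la/z -9.8 23.4 45.3 tilt 17.3 F [-0.3  0.3 -0.3] w 13.5 q [-0.43  0.91  0.01  1.07 -0.09  1.46  1.32]
```

```bash
python3 -m crank '[[[-0.1,-0.03,0.4,0,0.2,0],[-0.1,0,0.4,0,0.1,0],[-0.05,0,0.3,0,0,0],[0,0,0,0,0,0],[0,0,0,0,0,0]]]'
python3 -c "from h import *; place(20,-15,22,8,158)"
```

```text
clock: 44.45
eef_pos: [624.6, 288.0, 157.1]
tool_rot: [3.138, -0.338, -2.99]
force: [0.3, 0.1, -0.6]
width: 13.4
clk 44.5 goal [630.4 289.2 156.5] pos [624.6 288.  157.1] shift [-0.19  0.01 -0.05] turn [ 0.04  0.1  -0.  ] 
 foot al/la/z -19.3 22.4 8.1 tilt 19.4 F [ 0.3  0.1 -0.6] w 13.4 q [-0.43  0.96  0.    1.08 -0.1   1.43  1.33]
```

```bash
python3 -m crank '[[[0,0,0,0,0,0],[0,0,0,0,0,0],[0,0,0,0,0,0],[0,0,0,0,0,0],[0,0,0,0,0,0]]]' 0.3
python3 -m crank '[[[0,0,-0.3,0,0,0],[0,0,-0.5,0,0,0],[0,0,-0.7,0,0,0],[0,0,-0.8,0,0,0],[0,0,-0.8,0,0,0],[0,0,-0.8,0,-0.5,0],[0,0,-0.6,0,-0.8,0],[0,0,-0.3,0,-0.8,0],[0.2,0,0,0,-0.8,0],[0.4,0,0,0,-0.4,0],[0.3,-0.3,0,0,0,0],[0,0,0,0,0,0]]]'
python3 - <<'E'
from h import *
need(588,-30,270,83); p=shot('scene');q=shot('top')
a=cv2.cvtColor(p['color'],cv2.COLOR_RGB2BGR); cv2.imwrite('pics/s9.png',cv2.resize(a[190:350,290:490],(800,533),interpolation=2))
for n,im in(('scn',p),('top',q)):
    w=cloud(im)
    m=(np.hypot(w[...,0]-588,w[...,1]-75)<110)&(w[...,2]>38)&(w[...,2]<52)&(w[...,1]<205);P=w[m]
    print('tin',len(P),cv2.minEnclosingCircle(P[:,:2].astype(np.float32)))
    m=(w[...,0]>600)&(w[...,0]<740)&(np.abs(w[...,1]-270)<70)&(w[...,2]>118)&(w[...,2]<190)
    k,l,st,ce=cv2.connectedComponentsWithStats(m.astype(np.uint8))
    for i in range(1,k):
        if st[i,4]>8:
            P=w[l==i]; g=P.mean(0)-np.r_[BK,0]; print('rod',n,st[i,4],P.mean(0).round(1),'al/la',(g@U).round(),(g@Vv).round())
E
```

```text
clock: 44.87
eef_pos: [624.8, 288.4, 158.0]
tool_rot: [3.137, -0.337, -2.989]
force: [0.0, 0.2, 0.2]
width: 30.0
clock: 45.87
eef_pos: [649.9, 282.4, 312.5]
tool_rot: [3.133, 0.037, -2.991]
force: [0.0, -0.1, 0.3]
width: 29.9
clk 45.87 pos [649.9 282.4 312.5] rpy [ 179.5    2.1 -171.4] F [ 0.  -0.1  0.3] w 29.9 q [-0.47  0.64  0.04  1.26 -0.03  1.2   1.29] 
 shift [  3.65 -10.     1.2 ] turn [ 0.38  0.17 17.6 ]
tin 803 ((589.1738891601562, 74.92545318603516), 51.13257598876953)
rod scn 172 [665.4 281.7 152.3] al/la 72.0 9.0
tin 855 ((586.4026489257812, 74.31791687011719), 49.99443054199219)
rod top 245 [655.2 275.6 145.4] al/la 62.0 5.0
```

View pics/s9.png

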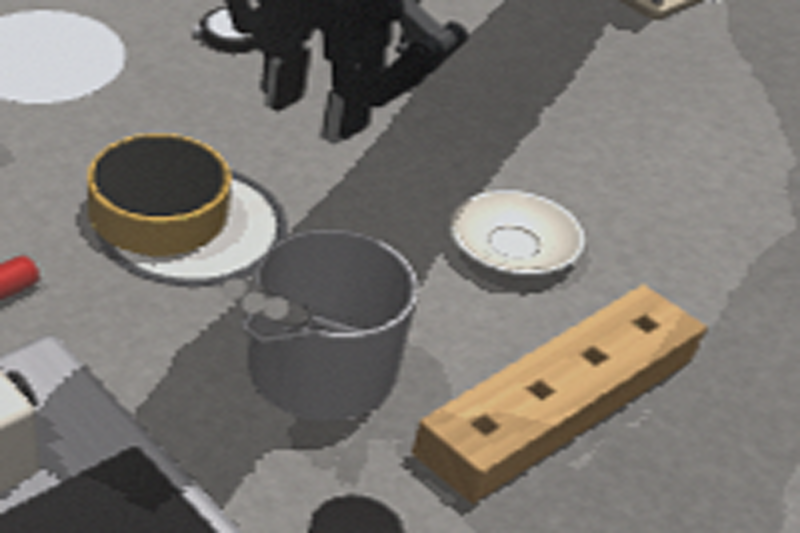

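All three probes lean at the lip (265,305), the beaker upright, the rack empty; the tin remains at (588,75). Return to push it back by (-12,+25).

```bash
python3 -m crank '[[[0,-0.6,0,0.2,0.17,0],[0,-0.9,0,0.1,0,0],[0,-0.9,0,0,0,0],[0,-0.9,0,0,0,0],[0,-0.9,0,0,0,0],[0,-0.9,0,0,0,0],[0,-0.9,0,0,0,0],[0,-0.9,0,0,0,0],[0,-0.9,0,0,0,0],[0,-0.7,0,0,0,0],[0,-0.4,0,0,0,0],[0,0,0,0,0,0]]]' -0.53
python3 -m crank '[[[0,0,0,0,0,1],[0,0,0,0,0,1],[0,0,0,0,0,1],[0,0,0,0,0,1],[0,0,0,0,0,1],[0,0,0,0,0,1],[0,0,0,0,0,1],[0,0,0,0,0,1],[0,0,0,0,0,1],[0,0,0,0,0,1],[0,0,0,0,0,0.9],[0,0,0,0,0,0]]]'
python3 -c "from h import *; need(625,-2,200,115.6)"
```

```text
clock: 46.97
eef_pos: [706.5, 18.7, 307.9]
tool_rot: [-3.126, 0.015, -2.984]
force: [-0.7, -0.7, -0.8]
width: 65.0
clock: 47.97
eef_pos: [711.3, 46.9, 301.7]
tool_rot: [3.129, 0.001, 2.124]
force: [0.1, 0.5, -0.3]
width: 65.4
clk 47.97 pos [711.3  46.9 301.7] rpy [1.793e+02 1.000e-01 1.217e+02] F [ 0.1  0.5 -0.3] w 65.4 q [-0.28  0.69  0.35  1.24 -0.24  1.24  0.62] 
 shift [ 0.13 -3.35  3.35] turn [0.12 0.01 1.01]
```

```bash
python3 -m crank '[[[0,-0.6,0,0.1,0,0.5],[0,-0.7,0,0,0,0.5],[0,-0.7,0,0,0,0],[0,-0.7,0,0,0,0],[0,-0.4,0.3,0,0,0],[0,-0.1,0.6,0,0,0],[0,0,0.7,0,0,0],[0,0,0.6,0,0,0],[0,0,0.3,0,0,0],[0,0,0,0,0,0],[0,0,0,0,0,0]]]'
python3 -c "from h import *; need(625,-2,60,115.6)"
```

```text
clock: 48.88
eef_pos: [627.0, 21.9, 221.8]
tool_rot: [3.134, -0.008, 2.067]
force: [0.6, 0.2, -0.9]
width: 65.5
clk 48.88 pos [627.   21.9 221.8] rpy [179.6  -0.5 118.4] F [ 0.6  0.2 -0.9] w 65.5 q [-0.28  0.62  0.34  1.61 -0.26  0.95  0.65] 
 shift [-0.71 -0.48  5.38] turn [ 0.07 -0.08  0.47]
```

```bash
python3 -m crank '[[[-0.5,-0.3,0,0,0,0.4],[-0.3,-0.1,0.3,0,0,0],[0,0,0.7,0,0,0],[0,0,0.8,0,0,0],[0,0,0.8,0,0,0],[0,0,0.7,0,0,0],[0,0,0.5,0,0,0],[0,0,0.2,0,0,0],[0,0,0,0,0,0],[0,0,0,0,0,0]]]'
python3 -c "from h import *; need(625,-2,12,115.6)"
```

```text
clock: 49.72
eef_pos: [637.5, -13.3, 102.4]
tool_rot: [3.119, 0.002, 2.022]
force: [-0.4, 0.3, -0.7]
width: 65.0
clk 49.72 pos [637.5 -13.3 102.4] rpy [1.787e+02 1.000e-01 1.159e+02] F [-0.4  0.3 -0.7] w 65.0 q [-0.19  0.77  0.29  1.69 -0.33  0.7   0.72] 
 shift [ 0.53 -0.28  3.01] turn [0.21 0.02 0.05]
```

```bash
python3 -m crank '[[[0.2,-0.28,0.4,0.2,0,0.05],[0.1,0,0.7,0,0,0],[0,0,0.7,0,0,0],[0,0,0.5,0,0,0],[0,0,0.2,0,0,0],[0,0,0,0,0,0],[0,0,0,0,0,0]]]'
python3 - <<'E'
from h import *
need(625,-2,12,115.6)
w=cloud(shot('scene')); s=ctrl.read_state(); m=(np.hypot(w[...,0]-588,w[...,1]-75)<62)&(w[...,2]>38)&(w[...,2]<50);P=w[m];print('tin',np.percentile(P,[1,99],axis=0).round(), P.mean(0))
E
```

```text
clock: 50.3
eef_pos: [629.1, -8.8, 29.4]
tool_rot: [3.135, 0.007, 2.017]
force: [0.1, -0.7, 0.7]
width: 65.2
clk 50.3 pos [629.1  -8.8  29.4] rpy [179.6   0.4 115.6] F [ 0.1 -0.7  0.7] w 65.2 q [-0.19  0.87  0.26  1.73 -0.36  0.57  0.73] 
 shift [ 0.27 -0.03  0.58] turn [ 0.06  0.07 -0.01]
tin [[543.  29.  39.]
 [638. 123.  50.]] [591.91744327  78.36432388  45.8480417 ]
```

```bash
python3 -m crank '[[[0,0,0.4,0,0,0],[0,0,0.2,0,0,0],[0.2,0,0,0,0,0],[0.35,0,0,0,0,0],[0.35,0,0,0,0,0],[0.25,0,0,0,0,0],[0,0,0,0,0,0]]]'
python3 -c "from h import *; need(596.7,56.2,12,115.6)"
```

```text
clock: 50.93
eef_pos: [614.9, 26.0, 12.6]
tool_rot: [3.13, 0.009, 2.017]
force: [-0.2, -0.2, 0.1]
width: 65.2
clk 50.93 pos [614.9  26.   12.6] rpy [179.3   0.5 115.6] F [-0.2 -0.2  0.1] w 65.2 q [-0.24  0.89  0.24  1.78 -0.38  0.51  0.7 ] 
 shift [ 1.17 -0.11  0.01] turn [ 0.11  0.08 -0.01]
```

```bash
python3 -m crank '[[[0.3,-0.05,0,0.1,0.08,0],[0.3,-0.05,0,0,0,0],[0.3,0,0,0,0,0],[0.25,0,0,0,0,0],[0.1,0,0,0,0,0],[0,0,0,0,0,0],[0,0,0,0,0,0]]]'
cat > tin2.py <<'E'
from h import *
need(596.7,56.2,12,115.6)
w=cloud(shot('scene')); m=(np.hypot(w[...,0]-578,w[...,1]-93)<75)&(w[...,2]>38)&(w[...,2]<50);P=w[m]
a=np.percentile(P,[1,99],axis=0);print('tin',a.round(),'centre',a.mean(0).round(1)-[1,0.5,0])
E
python3 tin2.py
```

```text
clock: 51.52
eef_pos: [595.9, 59.3, 13.2]
tool_rot: [3.139, 0.007, 2.017]
force: [1.0, -2.2, -0.9]
width: 64.8
clk 51.52 pos [595.9  59.3  13.2] rpy [179.9   0.4 115.6] F [ 1.  -2.2 -0.9] w 64.8 q [-0.3   0.87  0.25  1.82 -0.4   0.5   0.66] 
 shift [-0.1  -0.02  0.04] turn [ 0.02  0.06 -0.01]
tin [[530.  47.  39.]
 [635. 151.  50.]] centre [581.7  98.4  44.2]
```

```bash
python3 -m crank '[[[-0.3,0,0,0,0,0],[-0.5,0,0,0,0,0],[-0.6,0,0,0,0,0],[-0.5,0,-0.1,0,0,0],[0,0,-0.5,0,0,0],[0,0,-0.9,0,0,0],[0,0,-0.9,0,0,0],[0,0,-0.9,0,0,0],[0,0,-0.9,0,0,0],[0,0,-0.9,0,0,0],[0,0,-0.9,0,0,0],[0,0,-0.9,0,0,0]]]'
python3 -m crank '[[[0,0,-0.8,0,0,0],[-0.7,0,-0.4,0,0,0],[-0.8,0,0,0,0,0],[-0.8,0,0,0,0,0],[-0.8,0.3,0,0,0,0],[-0.8,0.3,0,0,0,0],[-0.5,0.2,0,0,0,0],[0,0,0,0,0,0],[0,0,0,0,0,0],[0,0,0,0,0,0],[0,0,0,0,0,0],[0,0,0,0,0,0]]]'
python3 - <<'E'
from h import *
need(588,-30,270,83); p=shot('scene','s10.png');q=shot('top','t10.png')
for n,im in(('scn',p),('top',q)):
    w=cloud(im)
    m=(np.hypot(w[...,0]-578,w[...,1]-97)<90)&(w[...,2]>38)&(w[...,2]<52);P=w[m]
    print('tin',n,cv2.minEnclosingCircle(P[:,:2].astype(np.float32)))
    m=(np.hypot(w[...,0]-524,w[...,1]+368)<40)&(w[...,2]>85)&(w[...,2]<125);P=w[m]
    if len(P)>3: print('knob',n,cv2.minEnclosingCircle(P[:,:2].astype(np.float32)))
    m=(np.hypot(w[...,0]-593,w[...,1]-262)<52)&(w[...,2]>97)&(w[...,2]<109);P=w[m]; print('beaker rim z',n,np.percentile(P[:,2],[5,95]).round(1),cv2.minEnclosingCircle(P[:,:2].astype(np.float32)))
a=cv2.cvtColor(q['color'],cv2.COLOR_RGB2BGR); b=cv2.cvtColor(p['color'],cv2.COLOR_RGB2BGR)
o=np.vstack([cv2.resize(a[110:290,160:500],(560,296)),cv2.resize(b[140:340,200:500],(560,373))[:300]]); cv2.imwrite('pics/c10.png',o)
E
```

```text
clock: 52.57
eef_pos: [620.5, -9.8, 225.2]
tool_rot: [-3.13, 0.0, 2.002]
force: [0.6, -0.5, -0.8]
width: 65.6
clock: 53.57
eef_pos: [701.4, -140.1, 278.5]
tool_rot: [3.14, 0.007, 1.99]
force: [0.7, 0.3, -0.0]
width: 65.7
clk 53.57 pos [ 701.4 -140.1  278.5] rpy [179.9   0.4 114. ] F [ 0.7  0.3 -0. ] w 65.7 q [-0.04  0.72  0.39  1.26 -0.26  1.21  0.77] 
 shift [ 4.89 -1.96  0.25] turn [0.04 0.06 5.17]
tin scn ((577.0037231445312, 102.58114624023438), 51.51510238647461)
knob scn ((527.468994140625, -366.83502197265625), 11.631134033203125)
beaker rim z scn [ 97.9 107.7] ((595.9529418945312, 261.99688720703125), 49.03763961791992)
tin top ((577.4297485351562, 104.43241882324219), 47.78946304321289)
knob top ((523.845458984375, -369.18170166015625), 10.366399765014648)
beaker rim z top [ 97.7 107.7] ((594.6201171875, 261.92987060546875), 50.08194351196289)
```

View pics/c10.png

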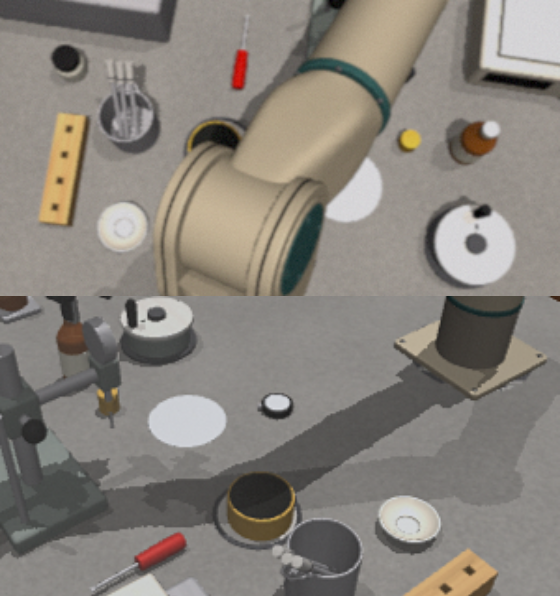

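The tin is on the plate (260,508), three probes lean in the lip, and the bystanders are unmoved. The gripper hovers just above the dial, so lift clear, check again, and hand in.

```bash
python3 -m crank '[[[0,0,-0.6,0,0,0],[0,0,-0.8,0,0,0],[0,0,-0.6,0,0,0],[0.5,-0.6,0,0,0,0],[0.5,-0.6,0,0,0,0],[0,-0.8,0,0,0,0],[-0.3,-0.8,0,0,0,0],[-0.3,-0.8,0,0,0,0],[-0.3,-0.8,0,0,0,0],[-0.3,-0.4,0,0,0,0],[0,0,0,0,0,0],[0,0,0,0,0,0]]]'
python3 -m crank '[[[0,0,0,0,0,0],[0,0,0,0,0,0],[0,0,0,0,0,0],[0,0,0,0,0,0],[0,0,0,0,0,0],[0,0,0,0,0,0]]]'
python3 - <<'E'
from h import *
need(588,-30,270,83); p=shot('scene');q=shot('top')
for n,im in(('scn',p),('top',q)):
    w=cloud(im)
    m=(np.hypot(w[...,0]-578,w[...,1]-97)<90)&(w[...,2]>38)&(w[...,2]<52);P=w[m]
    if len(P)>5: print('tin',n,len(P),cv2.minEnclosingCircle(P[:,:2].astype(np.float32)),P[:,2].mean())
    m=(np.abs(w[...,1]+155)<70)&(w[...,2]>190)&(w[...,2]<275)&(w[...,0]>480)&(w[...,0]<800);P=w[m];print('dial',n,P.mean(0).round(1) if len(P) else 0)
    m=(w[...,0]>600)&(w[...,0]<740)&(np.abs(w[...,1]-270)<70)&(w[...,2]>118)&(w[...,2]<190);P=w[m];print('rods',n,m.sum(),P.mean(0).round(1))
    for c,nm in(((692,400),'jar'),((409,245),'dish'),((404,-79),'watch')):
        m=(np.hypot(w[...,0]-c[0],w[...,1]-c[1])<50)&(w[...,2]>9)&(w[...,2]<90);P=w[m]
        if len(P)>5: print(nm,n,np.round(cv2.minEnclosingCircle(P[:,:2].astype(np.float32))[0],1))
E
```

```text
clock: 54.67
eef_pos: [567.3, -192.4, 342.2]
tool_rot: [3.134, 0.001, 2.01]
force: [1.6, 0.7, -0.1]
width: 65.4
clock: 55.17
eef_pos: [571.2, -185.7, 341.5]
tool_rot: [3.132, -0.001, 2.019]
force: [0.7, 0.1, 0.4]
width: 65.3
clk 55.17 pos [ 571.2 -185.7  341.5] rpy [ 1.794e+02 -1.000e-01  1.157e+02] F [0.7 0.1 0.4] w 65.3 q [ 0.01  0.48  0.41  1.52 -0.21  1.18  0.91] 
 shift [4.43 2.73 2.41] turn [ 0.09 -0.04  5.45]
tin scn 829 ((574.8978881835938, 103.9892578125), 51.583072662353516) 45.85318135302092
dial scn [ 699.3 -124.5  232.7]
rods scn 174 [665.2 281.8 152.2]
jar scn [694.3 401.7]
dish scn [410.4 244.7]
watch scn [407.  -78.7]
tin top 859 ((573.4570922851562, 102.62899780273438), 50.285499572753906) 45.35359382919286
dial top [ 685.8 -135.3  239.6]
rods top 256 [654.5 275.4 144.4]
jar top [689.5 397.6]
dish top [407.8 244.6]
```

```bash
python3 -c "from cell import ctrl; print(ctrl.finish_job())"
```

```text
the job is handed in; nothing more can be done
None
```

I handed in the job at about 55 s of robot time with every part done in the order asked; the hand-in returns no verdict.

- **Hand-wheel:** I wound it about 363° clockwise, estimated from where the knob came back to, just short of the stop. The probe head drew back well clear of the tin. I had no measured starting position for the dial, so the 138 mm of travel is inferred, not checked.
- **Tin:** I pushed it flat onto the cooling plate with the open fingers. It was then knocked about 28 mm off centre while I handled the probes, so I pushed it back afterwards. In the last check it sat about 4 mm from the plate's centre, where 18 mm is allowed, with its top still at 45 mm.
- **Probes:** All three that were there (one rack hole was empty) stand in the beaker. They lean together against the rim at the pouring lip, with their handles 60–70 mm out towards it.
- **Beaker:** It is upright and within about 1 mm of where it started.
- **Other things:** The dish and jar measured unmoved within about 2 mm, the stopwatch within about 3 mm from the scene camera only. For the bottle, weight and screwdriver I only checked by eye that they had not moved.
- **Near-miss:** While backing away after the last push, the gripper stopped about 13 mm above the dial. No force registered, and I lifted it clear before handing in.

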